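# Put the canister, tins and spice tube back on their own pads

## Robot

A 6-joint arm with a two-finger parallel gripper is mounted at the origin on the work surface. World frame = base frame: x ahead of the robot, y to its left, z up, the work surface at z = 0. Lengths are in m, angles in degrees, forces in N, time in s.
With the tool pointing down it reaches from about 0.35 to 0.875 m from the base axis. Payload 4.2 kg.
Tool frame: the origin (TCP) lies midway between the tips of the shut fingers; the grasp point (between the pads) lies 19 mm behind it; z points along the fingers, y is the line along which they close (so a half turn about z gives the same grasp; the last joint's range is limited). The gripper opens to 87 mm and grips with 3 to 60 N. Pads are 19 mm wide; open, the fingers measure 117 mm over their backs; the gripper's body (75 mm by 190 mm) begins 51 mm behind the grasp point.
Start: joints at [85.634, 22.042, 0.453, 0, -68.411, -14.817], TCP at [0.205, 0.59, 0.223] pointing down, gripper open.
Joint ranges: [-179.83, 179.83], [-69.29, 118.12], [-61.27, 80.66], [-181.25, 117.63], [-171.15, -9.14], [-177.46, 177.46]. Speed limits (degrees/s): [159.86, 159.86, 180, 180, 180, 180].

## Interface

Orientations are given as a 3x3 rotation matrix whose columns are the frame's x, y, z axes.
In Python, from station import sense, capture, camera_params, finish_job gives the robot as it stands.
- The arm moves only by the tool drive_tool, never from a script. Its argument "rows" is a list of rows, each an object of numbers: "tx", "ty", "tz": the shift along the tool's x, y, z in cm; "ax", "ay", "az": the turn, a rotation vector about the tool's x, y, z in rad; "claw": the finger opening in cm, from 0 to 8.7. In form: [{"tx": .., "ty": .., "tz": .., "ax": .., "ay": .., "az": .., "claw": ..}, ...]. A call has 1 to 10 rows; each row shifts and turns the commanded pose from where the row before left it, along the tool's axes as they then stand; what a row does not reach is not made up. A row lasts 1/12 s, in which the tool goes at most 41.7 mm and 7.16 degrees, less where a joint would pass 70% of its speed; a pose out of reach is approached as far as the arm can. A call with a gripper value outside its range is refused whole. The fingers move at their own pace and stop on an object; the grip force is fixed at half the most. Time passes only in rows, so rows that do not move let the fingers close. It gives the time, the measured TCP pose, the force, the opening and the grip force at its end, in the units of the state.
- sense(): the state, without advancing time (a new reading comes with each control period).
- capture(name): name is "scene" or "side" or "wrist"; returns (picture, depth): 384x512x3 uint8, red, green, blue; 384x512 float32, m along the optical axis (not along the pixel's ray), 0 where there is no reading.
- camera_params(name): a dict with "intrinsics" (3x3 intrinsics, pixels), "R" (3x3) and "t" (3): a world point X has camera coordinates R X + t; the wrist camera has in their place "tool_from_camera" (4x4, takes a point from camera to tool coordinates, whose origin is the TCP and whose axes are the flange's). Camera axes: x right, y down, z forward; pixel columns grow to the right and rows downward; lengths in m; the calibration is good to about 2 mm. The wrist camera is an equidistant fisheye: a pixel r from the principal point sees the ray r / f radians off the axis. A picture is of the moment at which its call begins: read the wrist's pose just before it. camera_params takes no time and is no camera call.
- finish_job(): hands the job in; it is judged then, once.
The state is a dict: "time_s": time; "joints": joint angles; "joint_velocities": joint speeds; "effort": joint torques, N m; "tcp_pos": TCP position; "ee_rot": TCP orientation; "wrist_force": force on the tool from outside, world axes, zero at the start; "moment": the same for the moment, N m; "gripper_width": opening from 0.0 (shut) to 1.0 (fully open); "gripper_force": force on a finger pad.
Only numpy, scipy, OpenCV 4.12 (cv2) and the standard library are available. Lean on these libraries where they do the work, as an engineer would, in place of code of your own. Each camera call takes 0.05 s, during which the arm holds its last target. There are 200 camera calls.

## Task

Tidy the dresser top: stand the canister, the small round tin and the square tin upright in the middle of the flat pads that match their bases in shape and size, the square tin straight with its pad, and lay the spice tube lengthwise in the middle groove of the ribbed trivet, centred along it, so that it stays there without rolling. Set everything down rather than dropping it, do not knock any of it over, and leave the kettle and the mug where they stand.

Things in the scene. Friction and masses are not known exactly. Their poses are not given: they have to be found in the camera images.
- canister_center (a point): Stainless canister, upright round cylinder 60 mm in diameter and 70 mm high, about 0.25 kg. The point is at its centre, 35 mm above its base; z up. A clamp latch sticks out 6 mm on its -x side (14 mm wide, 37 to 63 mm above the base), so grip it across its y axis, clear of the latch.
- small_tin_center (a point): Small stainless round tin, upright cylinder 42 mm in diameter and 50 mm high, about 0.12 kg. The point is at its centre, 25 mm above its base; z up. It can be gripped across any diameter.
- square_tin_center (a point): Stainless square tin, 52 by 52 mm and 65 mm high, about 0.2 kg. The point is at its centre, 32.5 mm above its base; x and y square to its four sides, z up.
- tube_center (a point): Stainless spice tube with a cork-covered end, a round cylinder 28 mm in diameter and 110 mm long lying on its side, about 0.08 kg; it rolls freely. The point is at its centre (14 mm above the dresser top at the start); x along the tube, cork end at +x.
- big_round_pad: Fixed flat dark silicone pad on the dresser top, round, 84 mm in diameter (outline 60 mm) and 4 mm thick, with a thin white outline of the base of the thing that belongs on it. Origin at the centre of its underside, on the dresser top; z up; the yaw has no meaning.
- small_round_pad: Fixed flat dark silicone pad on the dresser top, round, 64 mm in diameter (outline 42 mm) and 4 mm thick, with a thin white outline of the base of the thing that belongs on it. Origin at the centre of its underside, on the dresser top; z up; the yaw has no meaning.
- square_pad: Fixed flat dark silicone pad on the dresser top, square, 76 by 76 mm (outline 52 mm) and 4 mm thick, with a thin white outline of the base of the thing that belongs on it. Origin at the centre of its underside, on the dresser top; z up, x and y square to its edges.
- trivet: Fixed ribbed silicone trivet, a grey plate 120 mm (x) by 80 mm (y) and 4 mm thick, with four dark round-topped ribs running along x at y = -30, -10, +10 and +30 mm, their tops 8 mm above the dresser top. Origin at the centre of the underside, on the dresser top; z up. The spice tube lying in the middle groove rests on the two inner ribs with its axis 18.7 mm above the dresser top.
- kettle: Chrome kettle, 152 mm in diameter and about 185 mm high with its black handle, spout towards its +x, standing to the left of the work. A bystander: leave it alone. Origin at the centre of its base.
- mug: White ceramic mug, 80 mm in diameter and 88 mm high, handle at its +y side, standing to the right of the work. A bystander: leave it alone. Origin at the centre of its base.
Not all that is in view belongs to the job. Leave any pink look-alike of the big_round_pad alone.

How it is judged (in metres and radians):
At the end, for the whole second after the job is handed in: Canister, small tin and square tin stand upright on the big round, small round and square pad, centred within 12 mm (the square tin within 11 degrees of its pad); the tube lies in the trivet's middle groove, within 15 mm along it, 7 degrees; all released and at rest (horizontal distance between canister_center and big_round_pad below 0.012 m and angle between each of canister_center, small_tin_center, square_tin_center's own z axis and vertical below 0.1 rad and z of canister_center in the frame of big_round_pad between 0.035 and 0.043 m and horizontal distance between small_tin_center and small_round_pad below 0.012 m and z of small_tin_center in the frame of small_round_pad between 0.025 and 0.033 m and horizontal distance between square_tin_center and square_pad below 0.012 m and z of square_tin_center in the frame of square_pad between 0.0325 and 0.0405 m and (angle between the x axis of square_tin_center and the x axis of square_pad, either way round below 0.2 rad or angle between the x axis of square_tin_center and the y axis of square_pad, either way round below 0.2 rad) and x of tube_center in the frame of trivet between -0.015 and 0.015 m and y of tube_center in the frame of trivet between -0.008 and 0.008 m and z of tube_center in the frame of trivet between 0.0157 and 0.0217 m and angle between the x axis of tube_center and the x axis of trivet, either way round below 0.12 rad and linear speed of each of canister, small_tin, square_tin, tube below 0.02 m/s and angular speed of each of canister, small_tin, square_tin, tube below 0.3 rad/s); the robot touches nothing.
It fails at once if a thing is dropped: it moves faster than 0.7 m/s (a fall of about 25 mm) while the fingers do not touch it ((linear speed of canister above 0.7 m/s and contact force between the fingers and canister below 0.01 N) or (linear speed of small_tin above 0.7 m/s and contact force between the fingers and small_tin below 0.01 N) or (linear speed of square_tin above 0.7 m/s and contact force between the fingers and square_tin below 0.01 N) or (linear speed of tube above 0.7 m/s and contact force between the fingers and tube below 0.01 N)).
It fails at once if the canister or a tin is knocked over (leans more than 45 degrees) (angle between any of canister_center, small_tin_center, square_tin_center's own z axis and vertical above 0.785 rad).
It fails at once if the kettle is pushed more than 20 mm or tipped more than 17 degrees (distance of kettle from where it was at the start of the episode above 0.02 m or angle between kettle's own z axis and vertical above 0.3 rad).
It fails at once if the mug is pushed more than 20 mm or tipped more than 17 degrees (distance of mug from where it was at the start of the episode above 0.02 m or angle between mug's own z axis and vertical above 0.3 rad).
It also fails if it takes over 125 s, if anything falls off the work surface, if the arm or the gripper's body presses on something with over 40 N, if the wrist force passes 120 N, or if a joint passes its speed limit or range.

## Working session

There is one attempt and no reset: what is moved stays moved. The work goes in short steps, Python scripts to look and compute and a tool call to move; the robot and the scene stay as the last step left them, time stands still between calls to the robot, and variables do not carry over. Pictures are saved under pics/ and viewed, at most 14 in all, crops included, and the job is handed in when it is done.

Besides the shell and the picture viewer there is one more tool, called after "Request:" in YAML: its name, and indented under it one key for each argument. drive_tool: Moves the arm, as the interface text tells. Its arguments: {"type":"object","properties":{"rows":{"type":"array"}},"required":["rows"]}

```bash
ls; mkdir -p pics
python3 - <<'E'
from station import *
import cv2,numpy as np
s=sense();print({k:s[k] for k in('time_s','tcp_pos','ee_rot','gripper_width')})
for n in('scene','side','wrist'):
    p,d=capture(n);np.savez(f'pics/{n}0.npz',p=p,d=d);cv2.imwrite(f'pics/{n}0.png',p[:,:,::-1])
    c=camera_params(n);print(n,c)
a=np.load('pics/scene0.npz')['p'];b=np.load('pics/side0.npz')['p']
E
which python3
```

```text
pics
{'time_s': 0.0, 'tcp_pos': array([0.20513488, 0.58973838, 0.22146178]), 'ee_rot': array([[ 9.44415898e-01, -3.28752473e-01, -6.50792761e-04],
       [-3.28753109e-01, -9.44413585e-01, -2.09123651e-03],
       [ 7.28816502e-05,  2.18894715e-03, -9.99997602e-01]]), 'gripper_width': 1.001125180784787}
scene {'intrinsics': array([[498.8938162 ,   0.        , 252.35352051],
       [  0.        , 498.8938162 , 198.86868766],
       [  0.        ,   0.        ,   1.        ]]), 'R': array([[ 0.56148068,  0.82739297,  0.01266154],
       [ 0.6962306 , -0.46409192, -0.54761451],
       [-0.44721628,  0.31629032, -0.83663495]]), 't': array([-0.26938984, -0.28355304,  1.77759679])}
side {'intrinsics': array([[459.06668037,   0.        , 251.47394325],
       [  0.        , 459.06668037, 192.13665535],
       [  0.        ,   0.        ,   1.        ]]), 'R': array([[-9.99952094e-01, -9.77123836e-03, -5.76030827e-04],
       [-7.25606351e-03,  7.79484591e-01, -6.26379376e-01],
       [ 6.56950934e-03, -6.26345189e-01, -7.79518150e-01]]), 't': array([0.45067756, 0.01893831, 1.36713312])}
wrist {'intrinsics': array([[297.31863964,   0.        , 252.60254803],
       [  0.        , 297.31863964, 187.62427393],
       [  0.        ,   0.        ,   1.        ]]), 'tool_from_camera': array([[-4.90069924e-04, -9.51391334e-01, -3.07984236e-01,
         8.57071098e-02],
       [ 9.99999854e-01, -5.37019122e-04,  6.76836148e-05,
         8.69582662e-04],
       [-2.29787029e-04, -3.07984158e-01,  9.51391458e-01,
        -1.62205665e-01],
       [ 0.00000000e+00,  0.00000000e+00,  0.00000000e+00,
         1.00000000e+00]])}
/bin/python3
```

View pics/scene0.png

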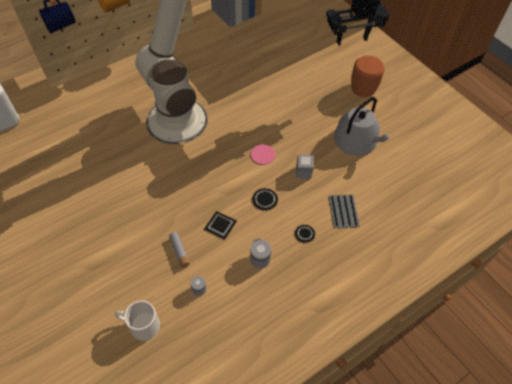

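View pics/side0.png

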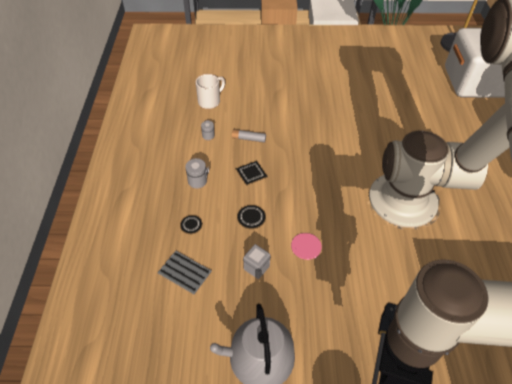

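The scene view shows the candidates below.
- Round pads: dark ones at (265,199) and (305,233). The pink disc at (263,155) is the look-alike.
- Square pad: (221,225). Trivet: (344,211).
- Canister: (260,253). Small tin: (198,286). Square tin: (305,166), which the kettle at (358,132) could be confused with only by colour. Tube: (180,250). The orange pot and the mug are bystanders.

Next I'll measure from depth and masks, and make one close crop.

```bash
cat > h.py <<'E'
import numpy as np,cv2
from station import *
def rays(n,uv,z,c=None):
    c=c or camera_params(n);K,R,t=c['intrinsics'],c['R'],np.array(c['t'])
    uv=np.atleast_2d(np.array(uv,float));d=np.c_[(uv[:,0]-K[0,2])/K[0,0],(uv[:,1]-K[1,2])/K[1,1],np.ones(len(uv))]@R
    o=-R.T@t;return o+d*((z-o[2])/d[:,2])[:,None]
def cloud(n,d):
    c=camera_params(n);K,R,t=c['intrinsics'],c['R'],np.array(c['t'])
    v,u=np.mgrid[:384,:512];P=np.stack([(u-K[0,2])/K[0,0]*d,(v-K[1,2])/K[1,1]*d,d],-1)
    W=(P-t)@R;W[d<=0]=np.nan;return W
E
python3 - <<'E'
from h import *
np.set_printoptions(precision=4,suppress=True)
for n in('scene','side'):
    f=np.load(f'pics/{n}0.npz');p,d=f['p'],f['d'];W=cloud(n,d);G=rays(n,np.stack(np.mgrid[:512,:384],-1).reshape(-1,2),0).reshape(512,384,3).transpose(1,0,2)
    roi=(G[...,0]>.3)&(G[...,0]<.95)&(abs(G[...,1])<.55)
    print(n,'table z',np.nanmedian(W[roi][:,2]),'nan',np.isnan(W[roi][:,2]).mean())
    m=(roi&(W[...,2]>.009)).astype(np.uint8)
    k,L,st,ce=cv2.connectedComponentsWithStats(m)
    for i in range(1,k):
        if st[i,4]<25: continue
        Q=W[L==i];top=np.nanpercentile(Q[:,2],97);T=Q[Q[:,2]>top-.006]
        print('obj px',ce[i],st[i,4],'top %.4f'%top,'mid',(T.min(0)+T.max(0))[:2]/2,'med',np.median(T,0)[:2],'ext',np.ptp(T,0)[:2])
    dark=(roi&(p.max(2)<75)).astype(np.uint8)
    k,L,st,ce=cv2.connectedComponentsWithStats(cv2.morphologyEx(dark,cv2.MORPH_CLOSE,np.ones((3,3))))
    for i in range(1,k):
        if st[i,4]<40: continue
        cs=max(cv2.findContours((L==i).astype(np.uint8),0,1)[0],key=cv2.contourArea)
        q=rays(n,cs[:,0],.004)[:,:2];r=cv2.minAreaRect((q*1000).astype(np.float32))
        print('dark px',ce[i],st[i,4],'rect',r)
b=np.load('pics/side0.npz')['p'][80:300,140:340]
cv2.imwrite('pics/sidecrop.png',cv2.resize(b[:,:,::-1],None,fx=2.7,fy=2.7,interpolation=cv2.INTER_CUBIC))
E
```

```text
scene table z -0.0006185678832712192 nan 0.0037658082403000787
obj px [354.8801 134.6876] 1335 top 0.1349 mid [0.4308 0.415 ] med [0.4322 0.412 ] ext [0.0133 0.0206]
obj px [304.4184 165.3395] 380 top 0.0692 mid [0.4391 0.2321] med [0.4393 0.2334] ext [0.0652 0.0603]
obj px [178.8053 248.7463] 339 top 0.0314 mid [ 0.4639 -0.2547] med [ 0.4639 -0.2519] ext [0.108  0.0369]
obj px [260.0445 252.2753] 494 top 0.0734 mid [ 0.6193 -0.068 ] med [ 0.6212 -0.0693] ext [0.0584 0.0577]
obj px [198.1883 284.6151] 239 top 0.0535 mid [ 0.6011 -0.2655] med [ 0.6    -0.2672] ext [0.0393 0.0398]
obj px [139.727  318.5333] 857 top 0.0887 mid [ 0.6105 -0.4428] med [ 0.6094 -0.4454] ext [0.0813 0.0787]
dark px [344.     128.1921] 302 rect ((364.7545166015625, 470.3005676269531), (55.20493698120117, 166.14605712890625), 27.334575653076172)
dark px [302.1525 170.4915] 59 rect ((435.59674072265625, 234.93711853027344), (49.881404876708984, 24.909366607666016), 53.09265899658203)
dark px [264.3358 199.0779] 411 rect ((452.7422790527344, 63.50494384765625), (77.14979553222656, 76.2620849609375), 56.292705535
[... 2190 characters left out ...]
 59.308753967285156)
dark px [186.2708 267.6771] 96 rect ((620.7426147460938, 241.3208465576172), (7.69921875, 110.46522521972656), 59.32834243774414)
dark px [182.7604 274.0312] 96 rect ((630.3822631835938, 259.1571044921875), (7.142208576202393, 107.7413101196289), 59.435302734375)
dark px [177.9109 279.7426] 101 rect ((640.1356811523438, 276.5481872558594), (7.322643756866455, 108.97128295898438), 59.254432678222656)
dark px [259.8959 333.3555] 557 rect ((447.4305114746094, 427.3484802246094), (81.90233612060547, 172.12635803222656), 2.8610804080963135)
dark px [281.1132 326.3962] 53 rect ((376.34710693359375, 399.3472900390625), (8.689241409301758, 60.11234664916992), 47.592247009277344)
```

View pics/sidecrop.png

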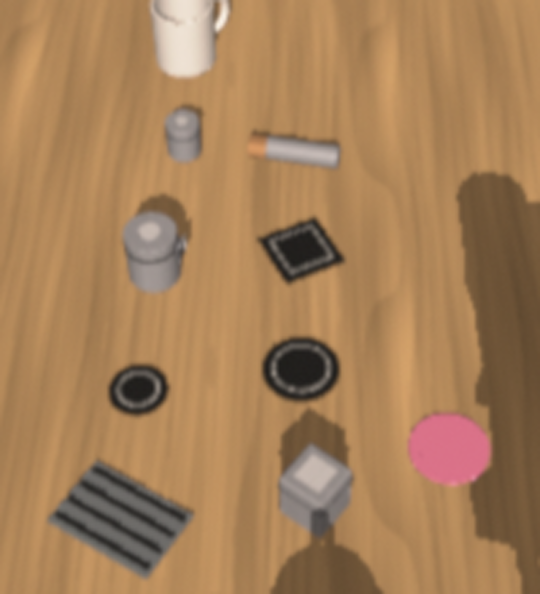

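The side crop shows the square tin turned about 45° at full-image (257,260) and the canister at (197,172), with its latch to the image right (-x). It also shows the tube with its cork at +x, both dark round pads, the pink decoy at (306,246), and the trivet at (186,271). The two cameras disagree by about 7 mm in y, so I'll refine positions with the wrist camera from close by.

```bash
cat >> h.py <<'E'
def plan(x,y,z,yaw):
    s=sense();R=s['ee_rot'];p=s['tcp_pos'];cur=np.degrees(np.arctan2(R[1,0],R[0,0]))
    dy=(yaw-cur+180)%360-180;a=np.radians(yaw);dx=np.array([x,y,z])-p
    X=np.array([np.cos(a),np.sin(a),0]);Y=np.array([np.sin(a),-np.cos(a),0])
    print('t=%.1f tcp'%s['time_s'],p.round(4),'yaw %.1f j6 %.0f w %.3f | az %.3f (%.1f rows) then tx %.2f ty %.2f tz %.2f cm, len %.1f'%(cur,s['joints'][5],s['gripper_width'],-np.radians(dy),abs(dy)/7,dx@X*100,dx@Y*100,-dx[2]*100,np.linalg.norm(dx)*100))
def look(name):
    s=sense();p,d=capture('wrist');np.savez(f'pics/{name}.npz',p=p,d=d,R=s['ee_rot'],t=s['tcp_pos']);cv2.imwrite(f'pics/{name}.png',p[:,:,::-1])
    return p,d,s['ee_rot'],s['tcp_pos']
def wray(uv,z,R,t):
    c=camera_params('wrist');K,T=c['intrinsics'],c['tool_from_camera']
    uv=np.atleast_2d(np.array(uv,float));v=(uv-K[:2,2])/K[0,0];r=np.linalg.norm(v,axis=1)+1e-9
    D=np.c_[v*(np.sin(r)/r)[:,None],np.cos(r)]@(R@T[:3,:3]).T;o=R@T[:3,3]+t
    return o+D*((z-o[2])/D[:,2])[:,None]
def wcloud(d,R,t):
    c=camera_params('wrist');K,T=c['intrinsics'],c['tool_from_camera']
    v,u=np.mgrid[:384,:512];v=np.stack([u,v],-1)-K[:2,2];v=v/K[0,0];r=np.linalg.norm(v,axis=-1)+1e-9
    P=np.concatenate([v*(np.tan(r)/r)[...,None],np.ones(r.shape+(1,))],-1)*d[...,None]
    W=(P@T[:3,:3].T+T[:3,3])@R.T+t;W[d<=0]=np.nan;return W
E
python3 - <<'E'
from h import *
for n in('scene','side'):
    W=cloud(n,np.load(f'pics/{n}0.npz')['d'])
    for nm,c,r,z in(('sq',(.437,.236),.06,.058),('tube',(.463,-.25),.08,.012),('can',(.618,-.066),.05,.03),('tin',(.6,-.264),.04,.04)):
        q=W[(np.hypot(W[...,0]-c[0],W[...,1]-c[1])<r)&(W[...,2]>z)]
        print(n,nm,cv2.minAreaRect((q[:,:2]*1000).astype(np.float32)),cv2.fitLine(q[:,:2].astype(np.float32),2,0,.01,.01).ravel())
plan(.40,.20,.30,-19.2)
E
```

```text
scene sq ((437.42510986328125, 232.603759765625), (51.641845703125, 60.5870475769043), 52.88243865966797) [ 0.97013843 -0.24255195  0.4376152   0.23263688]
scene tube ((462.8338623046875, -252.2244415283203), (27.75627899169922, 114.59010314941406), 79.02062225341797) [ 0.9828014  -0.18466565  0.4665294  -0.25338715]
scene can ((617.9929809570312, -66.18942260742188), (59.287574768066406, 65.64303588867188), 38.73567581176758) [ 0.9170645  -0.3987389   0.62249726 -0.07091253]
scene tin ((600.4425048828125, -265.0478515625), (38.9086799621582, 42.066925048828125), 58.5341682434082) [ 0.9186891  -0.39498147  0.6011847  -0.26592115]
side sq ((435.95257568359375, 239.362060546875), (52.541866302490234, 52.09769058227539), 52.780277252197266) [0.01768612 0.9998436  0.43576142 0.24055664]
side tube ((463.38409423828125, -246.60263061523438), (33.119361877441406, 111.76934051513672), 77.1302490234375) [ 0.9813264  -0.19234987  0.46299806 -0.24271956]
side can ((615.5420532226562, -63.37110137939453), (65.12853240966797, 61.09010696411133), 20.85291862487793) [ 0.99046504 -0.13776414  0.6148846  -0.05395049]
side tin ((599.3250732421875, -261.64617919921875), (38.617862701416016, 42.29030990600586), 31.83061408996582) [ 0.19366655 -0.9810674   0.59862095 -0.25940967]
t=0.1 tcp [0.2052 0.5899 0.2217] yaw -19.2 j6 -15 w 0.997 | az 0.000 (0.0 rows) then tx 31.22 ty 30.41 tz -7.83 cm, len 44.3
```

Request:
drive_tool:
  rows:
    - {"tz": -3.5}
    - {"tz": -3.5}
    - {"tz": -1}
    - {"tx": 2.9, "ty": 2.3}
    - {"tx": 2.9, "ty": 2.3}
    - {"tx": 2.9, "ty": 2.3}
    - {"tx": 2.9, "ty": 2.3}
    - {"tx": 2.9, "ty": 2.3}
    - {"tx": 2.9, "ty": 2.3}
    - {"tx": 2.9, "ty": 2.3}

```text
invalid input at $.rows[0]: expected keys tx, ty, tz, ax, ay, az, claw
```

Request:
drive_tool:
  rows:
    - {"tx": 2.9, "ty": 2.3}
    - {"tx": 2.9, "ty": 2.3}
    - {"tx": 2.9, "ty": 2.3}
    - {"tx": 2.9, "ty": 2.3}
    - {"tx": 2.9, "ty": 2.3}
    - {"tx": 2.9, "ty": 2.3}
    - {"tx": 2.9, "ty": 2.3}
    - {"tx": 2.9, "ty": 2.3}
    - {}
    - {}

```text
invalid input at $.rows[0]: expected keys tx, ty, tz, ax, ay, az, claw
```

Run:
```python
from h import *
p,d,R,t=look('w1');print(t,np.degrees(np.arctan2(R[1,0],R[0,0])))
W=wcloud(d,R,t);G=wray(np.stack(np.mgrid[:512,:384],-1).reshape(-1,2),.004,R,t).reshape(512,384,3).transpose(1,0,2)
roi=(G[...,0]>.36)&(G[...,0]<.75)&(G[...,1]<.33)&(G[...,1]>-.36)
print('table',np.nanmedian(W[roi][:,2]))
m=(roi&(W[...,2]>.012)).astype(np.uint8);k,L,st,ce=cv2.connectedComponentsWithStats(m)
for i in range(1,k):
    if st[i,4]<50: continue
    Q=W[L==i];top=np.nanpercentile(Q[:,2],97);T=Q[Q[:,2]>top-.006]
    print('obj',ce[i].round(),st[i,4],'top %.4f'%top,cv2.minAreaRect((T[:,:2]*1000).astype(np.float32)))
dark=(roi&(p.max(2)<75)).astype(np.uint8)
k,L,st,ce=cv2.connectedComponentsWithStats(cv2.morphologyEx(dark,cv2.MORPH_CLOSE,np.ones((3,3))))
for i in range(1,k):
    if st[i,4]<40: continue
    cs=max(cv2.findContours((L==i).astype(np.uint8),0,1)[0],key=cv2.contourArea)
    print('dark',ce[i].round(),st[i,4],cv2.minAreaRect((wray(cs[:,0],.004,R,t)[:,:2]*1000).astype(np.float32)))
```

```text
[0.20519157 0.58988053 0.22170038] -19.190623176329876
table nan
  return np.nanmean(a, axis, out=out, keepdims=keepdims)
```

View pics/w1.png

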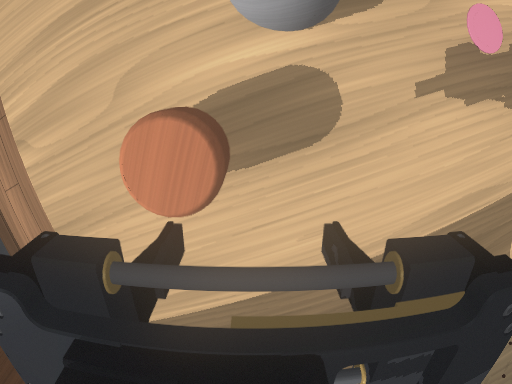

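Nothing moved, because every key is required in each row. The picture shows the orange pot near (175,160) and the gripper filling everything below about row 220. A thing right under the TCP is visible from higher up.

Request:
drive_tool:
  rows:
    - {"tx": 0, "ty": 0, "tz": -3.5, "ax": 0, "ay": 0, "az": -0.112, "claw": 8.7}
    - {"tx": 0, "ty": 0, "tz": -3.5, "ax": 0, "ay": 0, "az": -0.112, "claw": 8.7}
    - {"tx": 0, "ty": 0, "tz": -1, "ax": 0, "ay": 0, "az": -0.111, "claw": 8.7}
    - {"tx": 1.7, "ty": 3.5, "tz": 0, "ax": 0, "ay": 0, "az": 0, "claw": 8.7}
    - {"tx": 1.7, "ty": 3.5, "tz": 0, "ax": 0, "ay": 0, "az": 0, "claw": 8.7}
    - {"tx": 1.7, "ty": 3.5, "tz": 0, "ax": 0, "ay": 0, "az": 0, "claw": 8.7}
    - {"tx": 1.7, "ty": 3.5, "tz": 0, "ax": 0, "ay": 0, "az": 0, "claw": 8.7}
    - {"tx": 1.7, "ty": 3.5, "tz": 0, "ax": 0, "ay": 0, "az": 0, "claw": 8.7}
    - {"tx": 1.7, "ty": 3.5, "tz": 0, "ax": 0, "ay": 0, "az": 0, "claw": 8.7}
    - {"tx": 1.7, "ty": 3.5, "tz": 0, "ax": 0, "ay": 0, "az": 0, "claw": 8.7}

```text
time_s: 1.03
tcp_pos: [0.3247, 0.3434, 0.3026]
ee_rot: [[1.0, 0.001, 0.0], [0.001, -1.0, 0.0], [0.0, -0.0, -1.0]]
wrist_force: [0.9, 0.9, -0.1]
gripper_width: 0.998
gripper_force: 0.0
```

Request:
drive_tool:
  rows:
    - {"tx": 1.7, "ty": 3.5, "tz": 0, "ax": 0, "ay": 0, "az": 0, "claw": 8.7}
    - {"tx": 1.7, "ty": 3.5, "tz": 0, "ax": 0, "ay": 0, "az": 0, "claw": 8.7}
    - {"tx": 1.7, "ty": 3.5, "tz": 0, "ax": 0, "ay": 0, "az": 0, "claw": 8.7}
    - {"tx": 1.7, "ty": 3.5, "tz": 0, "ax": 0, "ay": 0, "az": 0, "claw": 8.7}
    - {"tx": 1.7, "ty": 3.5, "tz": 0, "ax": 0, "ay": 0, "az": 0, "claw": 8.7}
    - {"tx": 1.7, "ty": 3.5, "tz": 0, "ax": 0, "ay": 0, "az": 0, "claw": 8.7}
    - {"tx": 1.7, "ty": 3.5, "tz": 0, "ax": 0, "ay": 0, "az": 0, "claw": 8.7}
    - {"tx": 1.7, "ty": 3.5, "tz": 0, "ax": 0, "ay": 0, "az": 0, "claw": 8.7}
    - {"tx": 0, "ty": 0, "tz": 0, "ax": 0, "ay": 0, "az": 0, "claw": 8.7}
    - {"tx": 0, "ty": 0, "tz": 0, "ax": 0, "ay": 0, "az": 0, "claw": 8.7}

```text
time_s: 1.87
tcp_pos: [0.4607, 0.0634, 0.3021]
ee_rot: [[1.0, -0.004, -0.001], [-0.004, -1.0, -0.0], [-0.001, 0.0, -1.0]]
wrist_force: [-0.6, 0.1, -0.0]
gripper_width: 0.998
gripper_force: 0.0
```

```bash
cat >> h.py <<'E'
def survey(name,lo=(.36,-.36),hi=(.75,.33),zmin=.012):
    p,d,R,t=look(name);print(t,'yaw',np.degrees(np.arctan2(R[1,0],R[0,0])))
    W=wcloud(d,R,t);G=wray(np.stack(np.mgrid[:512,:384],-1).reshape(-1,2),.004,R,t).reshape(512,384,3).transpose(1,0,2)
    roi=(G[...,0]>lo[0])&(G[...,0]<hi[0])&(G[...,1]<hi[1])&(G[...,1]>lo[1]);roi[225:]=False
    print('table',np.nanmedian(W[roi][:,2]))
    m=(roi&(W[...,2]>zmin)).astype(np.uint8);k,L,st,ce=cv2.connectedComponentsWithStats(m)
    for i in range(1,k):
        if st[i,4]<50: continue
        Q=W[L==i];top=np.nanpercentile(Q[:,2],97);T=Q[Q[:,2]>top-.006]
        r=cv2.minAreaRect((T[:,:2]*1000).astype(np.float32))
        print('obj',ce[i].round(),st[i,4],'top %.4f'%top,np.round(r[0],1),np.round(r[1],1),'ang %.1f'%r[2])
    dark=(roi&(p.max(2)<75)).astype(np.uint8)
    k,L,st,ce=cv2.connectedComponentsWithStats(cv2.morphologyEx(dark,cv2.MORPH_CLOSE,np.ones((3,3))))
    for i in range(1,k):
        if st[i,4]<60: continue
        cs=max(cv2.findContours((L==i).astype(np.uint8),0,1)[0],key=cv2.contourArea)
        r=cv2.minAreaRect((wray(cs[:,0],.004,R,t)[:,:2]*1000).astype(np.float32))
        print('dark',ce[i].round(),st[i,4],np.round(r[0],1),np.round(r[1],1),'ang %.1f'%r[2])
E
python3 -c "
from h import *
survey('w2')"
```

```text
[0.46074298 0.0634371  0.30213942] yaw -0.2573566149367734
table 0.00027584485711276696
obj [344.  48.] 1786 top 0.0719 [617.4 -67.1] [61.1 59.1] ang 27.8
obj [449.  77.] 650 top 0.0519 [ 598.1 -264.8] [41.2 40.3] ang 64.7
obj [432. 153.] 910 top 0.0289 [ 462.3 -251.3] [ 23.4 109.9] ang 79.6
obj [141. 171.] 1546 top 0.0673 [435.7 234.3] [52.7 52.4] ang 52.2
dark [121.  43.] 231 [641.3 275. ] [  6.9 112. ] ang 59.2
dark [131.  48.] 242 [631.2 257.6] [  6.8 111.7] ang 59.3
dark [140.  53.] 243 [620.5 240.6] [  6.6 112.8] ang 59.5
dark [150.  58.] 243 [610.3 223.3] [  6.3 111.9] ang 59.4
dark [230.  46.] 1170 [621.8  96. ] [61. 59.] ang 88.4
dark [230. 156.] 195 [450.   95.9] [20.7 59.9] ang 89.0
dark [249. 155.] 856 [450.   67.9] [53.5 51.8] ang 53.4
```

View pics/w2.png

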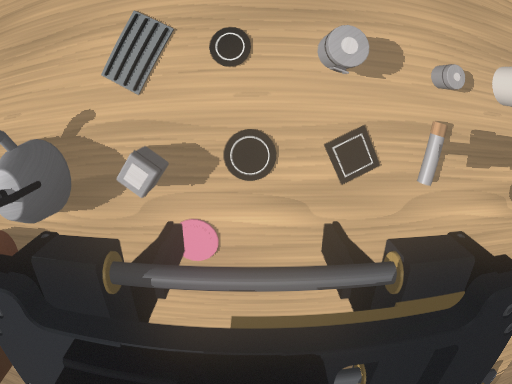

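The wrist view shows the following:
- **Trivet:** (138,52)
- **Small pad:** (230,46), **big pad:** (250,155), **square pad:** (352,155)
- **Canister:** (344,48), latch at its image-bottom (-x) side
- **Small tin:** (449,77), **tube:** (432,153), **square tin:** (142,171)
- **Pink decoy:** (200,240), left alone

Sizes and heights match the description.

Run:
```python
from h import *
f=np.load('pics/w2.npz');p,R,t=f['p'],f['R'],f['t']
for nm,(a,b,c,e) in dict(big=(215,120,285,190),sq=(318,120,390,190),small=(200,18,260,75)).items():
    for th in(75,95):
        m=np.zeros(p.shape[:2],np.uint8);m[b:e,a:c]=(p[b:e,a:c].max(2)<th)
        k,L,st,ce=cv2.connectedComponentsWithStats(m);
        q=np.argwhere(np.isin(L,[i for i in range(1,k) if st[i,4]>100]))[:,::-1]
        h=cv2.convexHull(q.astype(np.int32))[:,0];r=cv2.minAreaRect((wray(h,.004,R,t)[:,:2]*1000).astype(np.float32))
        print(nm,th,r)
plan(.4357,.2343,.12,-37.8)
```

```text
big 75 ((449.53607177734375, 75.24526977539062), (61.91035079956055, 59.93532180786133), 88.45044708251953)
big 95 ((451.1929016113281, 66.91946411132812), (81.00650787353516, 82.17268371582031), 62.49677276611328)Traceback (most recent call last):
  File "<stdin>", line 8, in <module>
TypeError: 'NoneType' object is not subscriptable
```

Run:
```python
from h import *
f=np.load('pics/w2.npz');p,R,t=f['p'],f['R'],f['t']
print(p[150,352],p[128,352],p[165,375],p[158,330])
for nm,(a,b,c,e) in dict(big=(215,120,285,190),sq=(318,120,390,190),small=(200,18,260,75)).items():
    for th in(100,):
        m=np.zeros(p.shape[:2],np.uint8);m[b:e,a:c]=(p[b:e,a:c].max(2)<th)
        k,L,st,ce=cv2.connectedComponentsWithStats(m);
        q=np.argwhere(np.isin(L,[i for i in range(1,k) if st[i,4]>25]))[:,::-1]
        h=cv2.convexHull(q.astype(np.int32))[:,0];r=cv2.minAreaRect((wray(h,.004,R,t)[:,:2]*1000).astype(np.float32))
        print(nm,th,r)
plan(.4357,.2343,.12,-37.8)
```

```text
[76 67 58] [186 154 114] [78 69 59] [83 73 61]
big 100 ((451.1166687011719, 66.76432800292969), (81.38346099853516, 82.2445068359375), 70.47606658935547)
sq 100 ((452.1648254394531, -101.68939208984375), (75.64460754394531, 75.73469543457031), 27.48296356201172)
small 100 ((622.6255493164062, 96.67774963378906), (62.456520080566406, 60.59832000732422), 88.46549224853516)
t=1.9 tcp [0.4604 0.0646 0.3022] yaw -0.1 j6 62 w 0.998 | az 0.658 (5.4 rows) then tx -12.35 ty -11.90 tz 18.22 cm, len 25.0
```

Request:
drive_tool:
  rows:
    - {"tx": 0, "ty": 0, "tz": 0, "ax": 0, "ay": 0, "az": 0.11, "claw": 8.7}
    - {"tx": 0, "ty": 0, "tz": 0, "ax": 0, "ay": 0, "az": 0.11, "claw": 8.7}
    - {"tx": 0, "ty": 0, "tz": 0, "ax": 0, "ay": 0, "az": 0.11, "claw": 8.7}
    - {"tx": 0, "ty": 0, "tz": 0, "ax": 0, "ay": 0, "az": 0.11, "claw": 8.7}
    - {"tx": 0, "ty": 0, "tz": 0, "ax": 0, "ay": 0, "az": 0.11, "claw": 8.7}
    - {"tx": 0, "ty": 0, "tz": 0, "ax": 0, "ay": 0, "az": 0.108, "claw": 8.7}
    - {"tx": -2.5, "ty": -2.4, "tz": 2, "ax": 0, "ay": 0, "az": 0, "claw": 8.7}
    - {"tx": -2.5, "ty": -2.4, "tz": 2, "ax": 0, "ay": 0, "az": 0, "claw": 8.7}
    - {"tx": -2.5, "ty": -2.4, "tz": 2, "ax": 0, "ay": 0, "az": 0, "claw": 8.7}
    - {"tx": -2.5, "ty": -2.4, "tz": 2, "ax": 0, "ay": 0, "az": 0, "claw": 8.7}

```text
time_s: 2.75
tcp_pos: [0.4386, 0.2051, 0.2222]
ee_rot: [[0.793, -0.61, 0.001], [-0.61, -0.793, 0.001], [-0.0, -0.001, -1.0]]
wrist_force: [1.1, -0.2, 0.5]
gripper_width: 1.005
gripper_force: 0.0
```

Request:
drive_tool:
  rows:
    - {"tx": -2.4, "ty": -2.3, "tz": 1, "ax": 0, "ay": 0, "az": 0, "claw": 8.7}
    - {"tx": 0, "ty": 0, "tz": 0, "ax": 0, "ay": 0, "az": 0, "claw": 8.7}
    - {"tx": 0, "ty": 0, "tz": 0, "ax": 0, "ay": 0, "az": 0, "claw": 8.7}

```text
time_s: 3.0
tcp_pos: [0.4335, 0.2377, 0.2117]
ee_rot: [[0.795, -0.607, -0.001], [-0.607, -0.795, -0.001], [-0.0, 0.002, -1.0]]
wrist_force: [-0.3, 0.4, 0.2]
gripper_width: 1.003
gripper_force: 0.0
```

```bash
python3 -c "
from h import *
survey('w3',(.37,.17),(.52,.31))
plan(.4357,.2343,.022,-37.8)"
```

```text
[0.43354865 0.23766842 0.21173909] yaw -37.36664123427376
table 0.000363840998809567
obj [253. 168.] 2448 top 0.0670 [436.5 234.5] [51.7 51.2] ang 53.6
t=3.0 tcp [0.4341 0.2367 0.2125] yaw -37.5 j6 5 w 1.001 | az 0.006 (0.0 rows) then tx 0.28 ty 0.09 tz 19.05 cm, len 19.0
```

Request:
drive_tool:
  rows:
    - {"tx": 0.3, "ty": 0, "tz": 3.5, "ax": 0, "ay": 0, "az": 0, "claw": 8.7}
    - {"tx": 0, "ty": 0.1, "tz": 3.5, "ax": 0, "ay": 0, "az": 0, "claw": 8.7}
    - {"tx": 0, "ty": 0, "tz": 3.5, "ax": 0, "ay": 0, "az": 0, "claw": 8.7}
    - {"tx": 0, "ty": 0, "tz": 3.0, "ax": 0, "ay": 0, "az": 0, "claw": 8.7}
    - {"tx": 0, "ty": 0, "tz": 2.0, "ax": 0, "ay": 0, "az": 0, "claw": 8.7}
    - {"tx": 0, "ty": 0, "tz": 1.5, "ax": 0, "ay": 0, "az": 0, "claw": 8.7}
    - {"tx": 0, "ty": 0, "tz": 1.2, "ax": 0, "ay": 0, "az": 0, "claw": 8.7}
    - {"tx": 0, "ty": 0, "tz": 0.8, "ax": 0, "ay": 0, "az": 0, "claw": 8.7}
    - {"tx": 0, "ty": 0, "tz": 0, "ax": 0, "ay": 0, "az": 0, "claw": 8.7}
    - {"tx": 0, "ty": 0, "tz": 0, "ax": 0, "ay": 0, "az": 0, "claw": 8.7}

```text
time_s: 3.88
tcp_pos: [0.4372, 0.2327, 0.0231]
ee_rot: [[0.791, -0.612, 0.001], [-0.612, -0.791, 0.0], [0.0, -0.001, -1.0]]
wrist_force: [-0.1, -0.4, 1.0]
gripper_width: 1.001
gripper_force: 0.0
```

Request:
drive_tool:
  rows:
    - {"tx": 0, "ty": 0, "tz": 0, "ax": 0, "ay": 0, "az": 0, "claw": 7}
    - {"tx": 0, "ty": 0, "tz": 0, "ax": 0, "ay": 0, "az": 0, "claw": 6}
    - {"tx": 0, "ty": 0, "tz": 0, "ax": 0, "ay": 0, "az": 0, "claw": 5.4}
    - {"tx": 0, "ty": 0, "tz": 0, "ax": 0, "ay": 0, "az": 0, "claw": 5.0}
    - {"tx": 0, "ty": 0, "tz": 0, "ax": 0, "ay": 0, "az": 0, "claw": 4.6}
    - {"tx": 0, "ty": 0, "tz": 0, "ax": 0, "ay": 0, "az": 0, "claw": 4.6}
    - {"tx": 0, "ty": 0, "tz": 0, "ax": 0, "ay": 0, "az": 0, "claw": 4.6}
    - {"tx": 0, "ty": 0, "tz": 0, "ax": 0, "ay": 0, "az": 0, "claw": 4.6}
    - {"tx": 0, "ty": 0, "tz": 0, "ax": 0, "ay": 0, "az": 0, "claw": 4.6}
    - {"tx": 0, "ty": 0, "tz": 0, "ax": 0, "ay": 0, "az": 0, "claw": 4.6}

```text
time_s: 4.72
tcp_pos: [0.4372, 0.2331, 0.0228]
ee_rot: [[0.792, -0.611, 0.001], [-0.611, -0.792, 0.001], [0.0, -0.001, -1.0]]
wrist_force: [0.2, 0.7, 2.7]
gripper_width: 0.596
gripper_force: 30.0
```

Request:
drive_tool:
  rows:
    - {"tx": 0, "ty": 0, "tz": -0.5, "ax": 0, "ay": 0, "az": 0, "claw": 4.6}
    - {"tx": 0, "ty": 0, "tz": -1.5, "ax": 0, "ay": 0, "az": 0, "claw": 4.6}
    - {"tx": 0, "ty": 0, "tz": -2.5, "ax": 0, "ay": 0, "az": 0, "claw": 4.6}
    - {"tx": 0, "ty": 0, "tz": -3, "ax": 0, "ay": 0, "az": 0, "claw": 4.6}
    - {"tx": 0, "ty": 0, "tz": -3, "ax": 0, "ay": 0, "az": 0.1, "claw": 4.6}
    - {"tx": 0, "ty": 0, "tz": -2, "ax": 0, "ay": 0, "az": 0.1, "claw": 4.6}
    - {"tx": 0, "ty": 0, "tz": -1, "ax": 0, "ay": 0, "az": 0.1, "claw": 4.6}
    - {"tx": 0, "ty": 0, "tz": 0, "ax": 0, "ay": 0, "az": 0.1, "claw": 4.6}
    - {"tx": 0, "ty": 0, "tz": 0, "ax": 0, "ay": 0, "az": 0.03, "claw": 4.6}
    - {"tx": 0, "ty": 0, "tz": 0, "ax": 0, "ay": 0, "az": 0, "claw": 4.6}

```text
time_s: 5.55
tcp_pos: [0.4357, 0.2318, 0.1571]
ee_rot: [[0.463, -0.886, -0.002], [-0.886, -0.463, -0.001], [-0.0, 0.002, -1.0]]
wrist_force: [-1.4, -0.1, -2.5]
gripper_width: 0.597
gripper_force: 30.0
```

```bash
python3 -c "
from h import *
plan(.452,-.1017,.16,-62.5)"
```

```text
t=5.5 tcp [0.4357 0.2318 0.1571] yaw -62.4 j6 -19 w 0.597 | az 0.002 (0.0 rows) then tx 30.34 ty 13.96 tz -0.29 cm, len 33.4
```

Request:
drive_tool:
  rows:
    - {"tx": 1.5, "ty": 0.7, "tz": 0, "ax": 0, "ay": 0, "az": 0, "claw": 4.6}
    - {"tx": 3, "ty": 1.4, "tz": 0, "ax": 0, "ay": 0, "az": 0, "claw": 4.6}
    - {"tx": 3.5, "ty": 1.6, "tz": 0, "ax": 0, "ay": 0, "az": 0, "claw": 4.6}
    - {"tx": 3.5, "ty": 1.6, "tz": 0, "ax": 0, "ay": 0, "az": 0, "claw": 4.6}
    - {"tx": 3.5, "ty": 1.6, "tz": 0, "ax": 0, "ay": 0, "az": 0, "claw": 4.6}
    - {"tx": 3.5, "ty": 1.6, "tz": 0, "ax": 0, "ay": 0, "az": 0, "claw": 4.6}
    - {"tx": 3.5, "ty": 1.6, "tz": 0, "ax": 0, "ay": 0, "az": 0, "claw": 4.6}
    - {"tx": 3.5, "ty": 1.6, "tz": 0, "ax": 0, "ay": 0, "az": 0, "claw": 4.6}
    - {"tx": 3, "ty": 1.4, "tz": 0, "ax": 0, "ay": 0, "az": 0, "claw": 4.6}
    - {"tx": 2, "ty": 0.9, "tz": 0, "ax": 0, "ay": 0, "az": 0, "claw": 4.6}

```text
time_s: 6.38
tcp_pos: [0.453, -0.105, 0.1569]
ee_rot: [[0.463, -0.886, -0.003], [-0.886, -0.463, -0.0], [-0.001, 0.002, -1.0]]
wrist_force: [0.1, 0.9, -2.3]
gripper_width: 0.596
gripper_force: 30.0
```

Request:
drive_tool:
  rows:
    - {"tx": 0, "ty": 0, "tz": 1.5, "ax": 0, "ay": 0, "az": 0, "claw": 4.6}
    - {"tx": 0, "ty": 0, "tz": 2.5, "ax": 0, "ay": 0, "az": 0, "claw": 4.6}
    - {"tx": 0, "ty": 0, "tz": 2.5, "ax": 0, "ay": 0, "az": 0, "claw": 4.6}
    - {"tx": 0, "ty": 0, "tz": 1.5, "ax": 0, "ay": 0, "az": 0, "claw": 4.6}
    - {"tx": 0, "ty": 0, "tz": 0, "ax": 0, "ay": 0, "az": 0, "claw": 4.6}
    - {"tx": 0, "ty": 0, "tz": 0, "ax": 0, "ay": 0, "az": 0, "claw": 4.6}

```text
time_s: 6.88
tcp_pos: [0.4536, -0.1026, 0.0768]
ee_rot: [[0.465, -0.885, -0.003], [-0.885, -0.465, -0.001], [-0.001, 0.003, -1.0]]
wrist_force: [0.9, 0.4, -1.6]
gripper_width: 0.596
gripper_force: 30.0
```

```bash
python3 -c "
from h import *
plan(.452+.0007,-.1017-.0014,.0275,-62.5)
look('w4')"
```

```text
t=6.9 tcp [ 0.4536 -0.1026  0.0768] yaw -62.3 j6 20 w 0.596 | az 0.004 (0.0 rows) then tx 0.00 ty 0.10 tz 4.93 cm, len 4.9
```

View pics/w4.png

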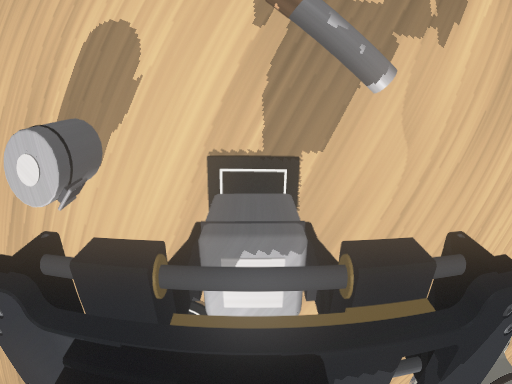

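The held tin at about (253,210) is square and laterally centred over the pad, whose outline shows at (253,180). The tube and canister are clear.

Request:
drive_tool:
  rows:
    - {"tx": 0, "ty": 0.1, "tz": 1.5, "ax": 0, "ay": 0, "az": 0, "claw": 4.6}
    - {"tx": 0, "ty": 0, "tz": 1.5, "ax": 0, "ay": 0, "az": 0, "claw": 4.6}
    - {"tx": 0, "ty": 0, "tz": 0.8, "ax": 0, "ay": 0, "az": 0, "claw": 4.6}
    - {"tx": 0, "ty": 0, "tz": 0.5, "ax": 0, "ay": 0, "az": 0, "claw": 4.6}
    - {"tx": 0, "ty": 0, "tz": 0.3, "ax": 0, "ay": 0, "az": 0, "claw": 4.6}
    - {"tx": 0, "ty": 0, "tz": 0.2, "ax": 0, "ay": 0, "az": 0, "claw": 4.6}
    - {"tx": 0, "ty": 0, "tz": 0.1, "ax": 0, "ay": 0, "az": 0, "claw": 4.6}
    - {"tx": 0, "ty": 0, "tz": 0, "ax": 0, "ay": 0, "az": 0, "claw": 4.6}
    - {"tx": 0, "ty": 0, "tz": 0, "ax": 0, "ay": 0, "az": 0, "claw": 4.6}

```text
time_s: 7.68
tcp_pos: [0.454, -0.1029, 0.029]
ee_rot: [[0.465, -0.886, 0.001], [-0.886, -0.465, 0.0], [0.0, -0.001, -1.0]]
wrist_force: [0.6, 0.4, -2.0]
gripper_width: 0.595
gripper_force: 30.0
```

Request:
drive_tool:
  rows:
    - {"tx": 0, "ty": 0, "tz": 0.1, "ax": 0, "ay": 0, "az": 0, "claw": 4.6}
    - {"tx": 0, "ty": 0, "tz": 0.1, "ax": 0, "ay": 0, "az": 0, "claw": 4.6}
    - {"tx": 0, "ty": 0, "tz": 0, "ax": 0, "ay": 0, "az": 0, "claw": 4.6}
    - {"tx": 0, "ty": 0, "tz": 0, "ax": 0, "ay": 0, "az": 0, "claw": 4.6}

```text
time_s: 8.02
tcp_pos: [0.4539, -0.1029, 0.0268]
ee_rot: [[0.465, -0.886, 0.001], [-0.886, -0.465, -0.0], [0.0, -0.001, -1.0]]
wrist_force: [-0.7, -0.3, -1.3]
gripper_width: 0.596
gripper_force: 30.0
```

Request:
drive_tool:
  rows:
    - {"tx": 0, "ty": 0, "tz": 0.05, "ax": 0, "ay": 0, "az": 0, "claw": 4.6}
    - {"tx": 0, "ty": 0, "tz": 0, "ax": 0, "ay": 0, "az": 0, "claw": 4.6}
    - {"tx": 0, "ty": 0, "tz": 0, "ax": 0, "ay": 0, "az": 0, "claw": 5.4}
    - {"tx": 0, "ty": 0, "tz": 0, "ax": 0, "ay": 0, "az": 0, "claw": 6}
    - {"tx": 0, "ty": 0, "tz": 0, "ax": 0, "ay": 0, "az": 0, "claw": 7}
    - {"tx": 0, "ty": 0, "tz": 0, "ax": 0, "ay": 0, "az": 0, "claw": 7}
    - {"tx": 0, "ty": 0, "tz": 0, "ax": 0, "ay": 0, "az": 0, "claw": 7}
    - {"tx": 0, "ty": 0, "tz": -1, "ax": 0, "ay": 0, "az": 0, "claw": 7}
    - {"tx": 0, "ty": 0, "tz": -2, "ax": 0, "ay": 0, "az": 0, "claw": 7}
    - {"tx": 0, "ty": 0, "tz": -3, "ax": 0, "ay": 0, "az": 0, "claw": 8.7}

```text
time_s: 8.85
tcp_pos: [0.4515, -0.103, 0.0846]
ee_rot: [[0.464, -0.886, -0.007], [-0.886, -0.464, -0.0], [-0.003, 0.006, -1.0]]
wrist_force: [1.0, 0.2, 0.1]
gripper_width: 0.829
gripper_force: 0.0
```

Request:
drive_tool:
  rows:
    - {"tx": 0, "ty": 0, "tz": -3.5, "ax": 0, "ay": 0, "az": -0.12, "claw": 8.7}
    - {"tx": 0, "ty": 0, "tz": -3.5, "ax": 0, "ay": 0, "az": -0.12, "claw": 8.7}
    - {"tx": 0, "ty": 0, "tz": -3.5, "ax": 0, "ay": 0, "az": -0.12, "claw": 8.7}
    - {"tx": 0, "ty": 0, "tz": -3, "ax": 0, "ay": 0, "az": -0.12, "claw": 8.7}
    - {"tx": 0, "ty": 0, "tz": 0, "ax": 0, "ay": 0, "az": -0.12, "claw": 8.7}
    - {"tx": 0, "ty": 0, "tz": 0, "ax": 0, "ay": 0, "az": -0.12, "claw": 8.7}
    - {"tx": 0, "ty": 0, "tz": 0, "ax": 0, "ay": 0, "az": -0.12, "claw": 8.7}
    - {"tx": 0, "ty": 0, "tz": 0, "ax": 0, "ay": 0, "az": -0.08, "claw": 8.7}
    - {"tx": 0, "ty": 0, "tz": 0, "ax": 0, "ay": 0, "az": 0, "claw": 8.7}
    - {"tx": 0, "ty": 0, "tz": 0, "ax": 0, "ay": 0, "az": 0, "claw": 8.7}

```text
time_s: 9.68
tcp_pos: [0.4534, -0.1029, 0.2209]
ee_rot: [[0.986, -0.169, -0.0], [-0.169, -0.986, 0.0], [-0.0, 0.0, -1.0]]
wrist_force: [-0.4, 0.6, -0.7]
gripper_width: 1.001
gripper_force: 0.0
```

```bash
python3 -c "
from h import *
survey('w5',(.38,-.33),(.72,.0))
plan(.6174,-.067,.20,-10)"
```

```text
[ 0.45344487 -0.10290838  0.22090471] yaw -9.741885781950113
table 0.0002900669107821774
obj [195.  35.] 2765 top 0.0722 [617.7 -66.7] [59.6 61.5] ang 24.3
obj [365.  31.] 1170 top 0.0518 [ 598.5 -265.6] [41.2 40.5] ang 68.5
obj [363. 138.] 1761 top 0.0289 [ 462.7 -252. ] [ 23.2 110.1] ang 79.0
obj [250. 170.] 2482 top 0.0711 [ 452.9 -100.9] [52.2 52. ] ang 27.9
dark [275. 153.] 327 [ 460.  -134.5] [59.6 14.5] ang 20.7
t=9.7 tcp [ 0.4535 -0.1029  0.2209] yaw -9.7 j6 73 w 1.004 | az 0.005 (0.0 rows) then tx 15.52 ty -6.38 tz 2.09 cm, len 16.9
```

Request:
drive_tool:
  rows:
    - {"tx": 3.1, "ty": -1.3, "tz": 0, "ax": 0, "ay": 0, "az": 0, "claw": 8.7}
    - {"tx": 3.1, "ty": -1.3, "tz": 0, "ax": 0, "ay": 0, "az": 0, "claw": 8.7}
    - {"tx": 3.1, "ty": -1.3, "tz": 0, "ax": 0, "ay": 0, "az": 0, "claw": 8.7}
    - {"tx": 3.1, "ty": -1.3, "tz": 0, "ax": 0, "ay": 0, "az": 0, "claw": 8.7}
    - {"tx": 3.1, "ty": -1.2, "tz": 0, "ax": 0, "ay": 0, "az": 0, "claw": 8.7}
    - {"tx": 0, "ty": 0, "tz": 3, "ax": 0, "ay": 0, "az": 0, "claw": 8.7}
    - {"tx": 0, "ty": 0, "tz": 3.5, "ax": 0, "ay": 0, "az": 0, "claw": 8.7}
    - {"tx": 0, "ty": 0, "tz": 2.5, "ax": 0, "ay": 0, "az": 0, "claw": 8.7}
    - {"tx": 0, "ty": 0, "tz": 0, "ax": 0, "ay": 0, "az": 0, "claw": 8.7}
    - {"tx": 0, "ty": 0, "tz": 0, "ax": 0, "ay": 0, "az": 0, "claw": 8.7}

```text
time_s: 10.57
tcp_pos: [0.6166, -0.066, 0.1299]
ee_rot: [[0.986, -0.168, -0.003], [-0.168, -0.986, -0.001], [-0.003, 0.002, -1.0]]
wrist_force: [-0.5, -0.2, 1.4]
gripper_width: 1.0
gripper_force: 0.0
```

```bash
python3 -c "
from h import *
survey('w6',(.55,-.14),(.72,.0),.055)
plan(.6176,-.0668,.026,-10)"
```

```text
[ 0.61659751 -0.06596418  0.1298998 ] yaw -9.651870843450864
table 0.00035837155640359997
obj [253. 195.] 3986 top 0.0722 [623.1 -68. ] [59.  50.5] ang 80.3
t=10.6 tcp [ 0.618  -0.0659  0.132 ] yaw -9.6 j6 71 w 1.000 | az 0.007 (0.1 rows) then tx -0.02 ty 0.10 tz 10.60 cm, len 10.6
```

View pics/w6.png

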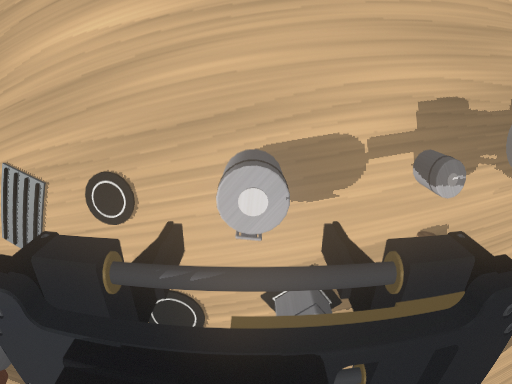

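The canister at (253,195) is centred between the fingers. Its latch at (249,236) lies on the tool's -x side, clear of the pads.

Request:
drive_tool:
  rows:
    - {"tx": 0, "ty": 0.1, "tz": 2.5, "ax": 0, "ay": 0, "az": 0, "claw": 8.7}
    - {"tx": 0, "ty": 0, "tz": 2.5, "ax": 0, "ay": 0, "az": 0, "claw": 8.7}
    - {"tx": 0, "ty": 0, "tz": 2, "ax": 0, "ay": 0, "az": 0, "claw": 8.7}
    - {"tx": 0, "ty": 0, "tz": 1.5, "ax": 0, "ay": 0, "az": 0, "claw": 8.7}
    - {"tx": 0, "ty": 0, "tz": 1.2, "ax": 0, "ay": 0, "az": 0, "claw": 8.7}
    - {"tx": 0, "ty": 0, "tz": 0.8, "ax": 0, "ay": 0, "az": 0, "claw": 8.7}
    - {"tx": 0, "ty": 0, "tz": 0, "ax": 0, "ay": 0, "az": 0, "claw": 8.7}
    - {"tx": 0, "ty": 0, "tz": 0, "ax": 0, "ay": 0, "az": 0, "claw": 8.7}

```text
time_s: 11.28
tcp_pos: [0.6179, -0.0667, 0.0272]
ee_rot: [[0.986, -0.167, 0.002], [-0.167, -0.986, -0.0], [0.002, -0.0, -1.0]]
wrist_force: [0.8, -0.6, 0.6]
gripper_width: 1.005
gripper_force: 0.0
```

Request:
drive_tool:
  rows:
    - {"tx": 0, "ty": 0, "tz": 0, "ax": 0, "ay": 0, "az": 0, "claw": 7.5}
    - {"tx": 0, "ty": 0, "tz": 0, "ax": 0, "ay": 0, "az": 0, "claw": 6.7}
    - {"tx": 0, "ty": 0, "tz": 0, "ax": 0, "ay": 0, "az": 0, "claw": 6.2}
    - {"tx": 0, "ty": 0, "tz": 0, "ax": 0, "ay": 0, "az": 0, "claw": 5.8}
    - {"tx": 0, "ty": 0, "tz": 0, "ax": 0, "ay": 0, "az": 0, "claw": 5.4}
    - {"tx": 0, "ty": 0, "tz": 0, "ax": 0, "ay": 0, "az": 0, "claw": 5.4}
    - {"tx": 0, "ty": 0, "tz": 0, "ax": 0, "ay": 0, "az": 0, "claw": 5.4}
    - {"tx": 0, "ty": 0, "tz": 0, "ax": 0, "ay": 0, "az": 0, "claw": 5.4}
    - {"tx": 0, "ty": 0, "tz": 0, "ax": 0, "ay": 0, "az": 0, "claw": 5.4}

```text
time_s: 12.03
tcp_pos: [0.6172, -0.0666, 0.0264]
ee_rot: [[0.986, -0.167, 0.001], [-0.167, -0.986, 0.0], [0.001, -0.0, -1.0]]
wrist_force: [-1.5, 0.6, 2.2]
gripper_width: 0.684
gripper_force: 30.0
```

Request:
drive_tool:
  rows:
    - {"tx": 0, "ty": 0, "tz": -0.5, "ax": 0, "ay": 0, "az": 0, "claw": 5.4}
    - {"tx": 0, "ty": 0, "tz": -1.5, "ax": 0, "ay": 0, "az": 0, "claw": 5.4}
    - {"tx": 0, "ty": 0, "tz": -2.5, "ax": 0, "ay": 0, "az": 0, "claw": 5.4}
    - {"tx": 0, "ty": 0, "tz": -3, "ax": 0, "ay": 0, "az": 0, "claw": 5.4}
    - {"tx": 0, "ty": 0, "tz": -2.5, "ax": 0, "ay": 0, "az": 0, "claw": 5.4}
    - {"tx": 0, "ty": 0, "tz": -1, "ax": 0, "ay": 0, "az": 0, "claw": 5.4}
    - {"tx": 0, "ty": 0, "tz": 0, "ax": 0, "ay": 0, "az": 0, "claw": 5.4}
    - {"tx": 0, "ty": 0, "tz": 0, "ax": 0, "ay": 0, "az": 0, "claw": 5.4}

```text
time_s: 12.7
tcp_pos: [0.6159, -0.0665, 0.1349]
ee_rot: [[0.986, -0.168, -0.002], [-0.168, -0.986, 0.001], [-0.002, -0.0, -1.0]]
wrist_force: [-0.9, 0.4, -3.3]
gripper_width: 0.686
gripper_force: 30.0
```

```bash
python3 -c "
from h import *
plan(.4511,.0668,.135,-10)"
```

```text
t=12.7 tcp [ 0.6159 -0.0665  0.1349] yaw -9.7 j6 72 w 0.686 | az 0.006 (0.0 rows) then tx -18.55 ty -10.27 tz -0.01 cm, len 21.2
```

Request:
drive_tool:
  rows:
    - {"tx": -1.2, "ty": -0.7, "tz": 0, "ax": 0, "ay": 0, "az": 0, "claw": 5.4}
    - {"tx": -2.5, "ty": -1.4, "tz": 0, "ax": 0, "ay": 0, "az": 0, "claw": 5.4}
    - {"tx": -3, "ty": -1.65, "tz": 0, "ax": 0, "ay": 0, "az": 0, "claw": 5.4}
    - {"tx": -3, "ty": -1.65, "tz": 0, "ax": 0, "ay": 0, "az": 0, "claw": 5.4}
    - {"tx": -3, "ty": -1.65, "tz": 0, "ax": 0, "ay": 0, "az": 0, "claw": 5.4}
    - {"tx": -2.8, "ty": -1.55, "tz": 0, "ax": 0, "ay": 0, "az": 0, "claw": 5.4}
    - {"tx": -2, "ty": -1.1, "tz": 0, "ax": 0, "ay": 0, "az": 0, "claw": 5.4}
    - {"tx": -1, "ty": -0.6, "tz": 0, "ax": 0, "ay": 0, "az": 0, "claw": 5.4}
    - {"tx": 0, "ty": 0, "tz": 0, "ax": 0, "ay": 0, "az": 0, "claw": 5.4}
    - {"tx": 0, "ty": 0, "tz": 0, "ax": 0, "ay": 0, "az": 0, "claw": 5.4}

```text
time_s: 13.53
tcp_pos: [0.4505, 0.0657, 0.1346]
ee_rot: [[0.986, -0.166, -0.003], [-0.166, -0.986, -0.001], [-0.003, 0.002, -1.0]]
wrist_force: [1.0, -0.9, -2.6]
gripper_width: 0.685
gripper_force: 30.0
```

Request:
drive_tool:
  rows:
    - {"tx": 0, "ty": 0, "tz": 1.5, "ax": 0, "ay": 0, "az": 0, "claw": 5.4}
    - {"tx": 0, "ty": 0, "tz": 2.5, "ax": 0, "ay": 0, "az": 0, "claw": 5.4}
    - {"tx": 0, "ty": 0, "tz": 2.5, "ax": 0, "ay": 0, "az": 0, "claw": 5.4}
    - {"tx": 0, "ty": 0, "tz": 1.5, "ax": 0, "ay": 0, "az": 0, "claw": 5.4}
    - {"tx": 0, "ty": 0, "tz": 1, "ax": 0, "ay": 0, "az": 0, "claw": 5.4}
    - {"tx": 0, "ty": 0, "tz": 0.6, "ax": 0, "ay": 0, "az": 0, "claw": 5.4}
    - {"tx": 0, "ty": 0, "tz": 0, "ax": 0, "ay": 0, "az": 0, "claw": 5.4}
    - {"tx": 0, "ty": 0, "tz": 0, "ax": 0, "ay": 0, "az": 0, "claw": 5.4}
    - {"tx": 0, "ty": 0, "tz": 0, "ax": 0, "ay": 0, "az": 0, "claw": 5.4}

```text
time_s: 14.28
tcp_pos: [0.4525, 0.0658, 0.0405]
ee_rot: [[0.986, -0.167, 0.001], [-0.167, -0.986, 0.0], [0.001, -0.001, -1.0]]
wrist_force: [0.2, -0.2, -1.9]
gripper_width: 0.682
gripper_force: 30.0
```

```bash
python3 -c "
from h import *
plan(.4511,.0668,.0304,-10)"
```

```text
t=14.3 tcp [0.4525 0.0658 0.0405] yaw -9.6 j6 52 w 0.682 | az 0.007 (0.1 rows) then tx -0.16 ty -0.07 tz 1.01 cm, len 1.0
```

Request:
drive_tool:
  rows:
    - {"tx": -0.1, "ty": -0.1, "tz": 0.4, "ax": 0, "ay": 0, "az": 0, "claw": 5.4}
    - {"tx": 0, "ty": 0, "tz": 0.3, "ax": 0, "ay": 0, "az": 0, "claw": 5.4}
    - {"tx": 0, "ty": 0, "tz": 0.2, "ax": 0, "ay": 0, "az": 0, "claw": 5.4}
    - {"tx": 0, "ty": 0, "tz": 0.1, "ax": 0, "ay": 0, "az": 0, "claw": 5.4}
    - {"tx": 0, "ty": 0, "tz": 0, "ax": 0, "ay": 0, "az": 0, "claw": 5.4}
    - {"tx": 0, "ty": 0, "tz": 0, "ax": 0, "ay": 0, "az": 0, "claw": 5.4}

```text
time_s: 14.78
tcp_pos: [0.4508, 0.067, 0.0303]
ee_rot: [[0.986, -0.167, -0.0], [-0.167, -0.986, -0.0], [-0.0, 0.0, -1.0]]
wrist_force: [-1.7, 0.7, 1.5]
gripper_width: 0.685
gripper_force: 30.0
```

Contact: the wrist force went from -2.6 to +1.5 N. I'll release, rise and head for the small tin.

Request:
drive_tool:
  rows:
    - {"tx": 0, "ty": 0, "tz": 0, "ax": 0, "ay": 0, "az": 0, "claw": 6.2}
    - {"tx": 0, "ty": 0, "tz": 0, "ax": 0, "ay": 0, "az": 0, "claw": 7}
    - {"tx": 0, "ty": 0, "tz": 0, "ax": 0, "ay": 0, "az": 0, "claw": 8}
    - {"tx": 0, "ty": 0, "tz": 0, "ax": 0, "ay": 0, "az": 0, "claw": 8.5}
    - {"tx": 0, "ty": 0, "tz": 0, "ax": 0, "ay": 0, "az": 0, "claw": 8.7}
    - {"tx": 0, "ty": 0, "tz": -1, "ax": 0, "ay": 0, "az": 0, "claw": 8.7}
    - {"tx": 0, "ty": 0, "tz": -2.5, "ax": 0, "ay": 0, "az": 0, "claw": 8.7}
    - {"tx": 0, "ty": 0, "tz": -3.5, "ax": 0, "ay": 0, "az": 0, "claw": 8.7}
    - {"tx": 0, "ty": 0, "tz": -3.5, "ax": 0, "ay": 0, "az": 0, "claw": 8.7}
    - {"tx": 0, "ty": 0, "tz": -3.5, "ax": 0, "ay": 0, "az": 0, "claw": 8.7}

```text
time_s: 15.62
tcp_pos: [0.4506, 0.0667, 0.1715]
ee_rot: [[0.986, -0.167, -0.0], [-0.167, -0.986, -0.0], [-0.0, 0.0, -1.0]]
wrist_force: [1.1, 0.4, 0.2]
gripper_width: 0.999
gripper_force: 0.0
```

Request:
drive_tool:
  rows:
    - {"tx": 0, "ty": 0, "tz": -3.5, "ax": 0, "ay": 0, "az": 0, "claw": 8.7}
    - {"tx": 0, "ty": 0, "tz": -1.5, "ax": 0, "ay": 0, "az": 0, "claw": 8.7}
    - {"tx": 0, "ty": 0, "tz": 0, "ax": 0, "ay": 0, "az": 0, "claw": 8.7}
    - {"tx": 0, "ty": 0, "tz": 0, "ax": 0, "ay": 0, "az": 0, "claw": 8.7}

```text
time_s: 15.95
tcp_pos: [0.451, 0.0671, 0.2207]
ee_rot: [[0.986, -0.167, 0.002], [-0.167, -0.986, 0.001], [0.001, -0.002, -1.0]]
wrist_force: [-0.3, 0.3, -0.4]
gripper_width: 1.001
gripper_force: 0.0
```

```bash
python3 -c "
from h import *
survey('w7',(.38,-.33),(.72,.33))
plan(.5983,-.2652,.12,-10)"
```

```text
[0.45098676 0.06711134 0.22066859] yaw -9.62939845661037
table 0.0002892199744398277
obj [468.  32.] 893 top 0.0517 [ 597.8 -264.6] [40.  41.6] ang 4.3
obj [464. 124.] 1201 top 0.0289 [ 462.6 -250.7] [ 23.7 110.6] ang 78.4
obj [386. 146.] 2492 top 0.0709 [ 452.9 -100.3] [51.9 52.6] ang 28.6
obj [253. 171.] 2726 top 0.0762 [452.5  66. ] [59.3 59.6] ang 18.2
dark [207.  36.] 1671 [622.1  96.1] [62.1 61.2] ang 33.0
dark [83. 57.] 311 [641.6 275. ] [  7.3 112.8] ang 59.2
dark [94. 61.] 318 [631.4 257.8] [  7.  111.8] ang 59.1
dark [105.  64.] 330 [620.8 240.7] [  7. 112.] ang 59.3
dark [117.  67.] 345 [611.  223.3] [  6.8 112.8] ang 59.2
dark [275. 148.] 253 [459.   35.2] [53.8 16.1] ang 23.4
dark [351. 147.] 169 [447.2 -67.4] [52.6  8.9] ang 27.4
t=16.0 tcp [0.4503 0.0668 0.2194] yaw -9.6 j6 51 w 0.998 | az 0.006 (0.1 rows) then tx 20.34 ty 30.12 tz 9.94 cm, len 37.7
```

Request:
drive_tool:
  rows:
    - {"tx": 2.0, "ty": 3.0, "tz": 0, "ax": 0, "ay": 0, "az": 0, "claw": 8.7}
    - {"tx": 2.0, "ty": 3.0, "tz": 0, "ax": 0, "ay": 0, "az": 0, "claw": 8.7}
    - {"tx": 2.0, "ty": 3.0, "tz": 0, "ax": 0, "ay": 0, "az": 0, "claw": 8.7}
    - {"tx": 2.0, "ty": 3.0, "tz": 0, "ax": 0, "ay": 0, "az": 0, "claw": 8.7}
    - {"tx": 2.0, "ty": 3.0, "tz": 0, "ax": 0, "ay": 0, "az": 0, "claw": 8.7}
    - {"tx": 2.0, "ty": 3.0, "tz": 0, "ax": 0, "ay": 0, "az": 0, "claw": 8.7}
    - {"tx": 2.0, "ty": 3.0, "tz": 0, "ax": 0, "ay": 0, "az": 0, "claw": 8.7}
    - {"tx": 2.0, "ty": 3.0, "tz": 0, "ax": 0, "ay": 0, "az": 0, "claw": 8.7}
    - {"tx": 2.0, "ty": 3.0, "tz": 0, "ax": 0, "ay": 0, "az": 0, "claw": 8.7}
    - {"tx": 2.3, "ty": 3.1, "tz": 0, "ax": 0, "ay": 0, "az": 0, "claw": 8.7}

```text
time_s: 16.83
tcp_pos: [0.6001, -0.2651, 0.2173]
ee_rot: [[0.986, -0.167, -0.005], [-0.167, -0.986, 0.001], [-0.005, -0.001, -1.0]]
wrist_force: [0.4, 1.4, 0.9]
gripper_width: 1.001
gripper_force: 0.0
```

Request:
drive_tool:
  rows:
    - {"tx": 0, "ty": 0, "tz": 0, "ax": 0, "ay": 0, "az": 0.117, "claw": 8.7}
    - {"tx": 0, "ty": 0, "tz": 0, "ax": 0, "ay": 0, "az": 0.117, "claw": 8.7}
    - {"tx": 0, "ty": 0, "tz": 0, "ax": 0, "ay": 0, "az": 0.117, "claw": 8.7}
    - {"tx": 0, "ty": 0, "tz": 0, "ax": 0, "ay": 0, "az": 0.117, "claw": 8.7}
    - {"tx": 0, "ty": 0, "tz": 0, "ax": 0, "ay": 0, "az": 0.117, "claw": 8.7}
    - {"tx": 0, "ty": 0, "tz": 0, "ax": 0, "ay": 0, "az": 0.117, "claw": 8.7}
    - {"tx": 0, "ty": 0, "tz": 0, "ax": 0, "ay": 0, "az": 0.117, "claw": 8.7}
    - {"tx": 0, "ty": 0, "tz": 0, "ax": 0, "ay": 0, "az": 0.117, "claw": 8.7}
    - {"tx": 0, "ty": 0, "tz": 0, "ax": 0, "ay": 0, "az": 0.117, "claw": 8.7}
    - {"tx": 0, "ty": 0, "tz": 0, "ax": 0, "ay": 0, "az": 0, "claw": 8.7}

```text
time_s: 17.67
tcp_pos: [0.5999, -0.2635, 0.2173]
ee_rot: [[0.341, -0.94, -0.005], [-0.94, -0.341, 0.001], [-0.003, 0.004, -1.0]]
wrist_force: [0.2, 0.6, 0.4]
gripper_width: 1.003
gripper_force: 0.0
```

```bash
python3 -c "
from h import *
survey('w8',(.38,-.36),(.72,-.2))
plan(.5982,-.2652,.016,-70)"
```

```text
[ 0.59989589 -0.26350939  0.21726146] yaw -70.07331286419755
table 0.00026509478338006265
obj [253. 165.] 1165 top 0.0521 [ 599.  -266.7] [40.4 41. ] ang 21.0
obj [341. 203.] 1481 top 0.0291 [ 462.9 -252.7] [ 23.5 110.9] ang 79.0
t=17.7 tcp [ 0.6001 -0.2635  0.2176] yaw -69.8 j6 30 w 0.999 | az 0.003 (0.0 rows) then tx 0.10 ty 0.23 tz 20.16 cm, len 20.2
```

View pics/w8.png

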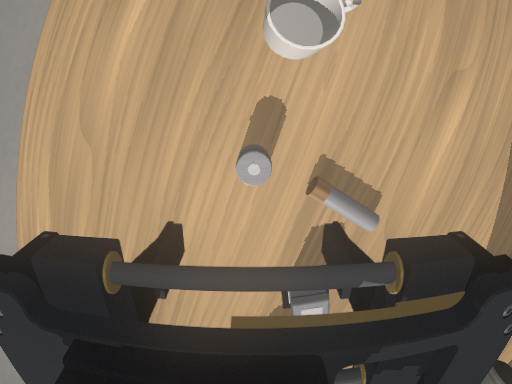

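The tin at (253,165) is centred, the mug with its handle at (305,20) is well clear, and the tube is at (345,205).

Request:
drive_tool:
  rows:
    - {"tx": 0.2, "ty": 0.2, "tz": 3.5, "ax": 0, "ay": 0, "az": 0, "claw": 8.7}
    - {"tx": 0, "ty": 0, "tz": 3.5, "ax": 0, "ay": 0, "az": 0, "claw": 8.7}
    - {"tx": 0, "ty": 0, "tz": 3.5, "ax": 0, "ay": 0, "az": 0, "claw": 8.7}
    - {"tx": 0, "ty": 0, "tz": 3.0, "ax": 0, "ay": 0, "az": 0, "claw": 8.7}
    - {"tx": 0, "ty": 0, "tz": 2.5, "ax": 0, "ay": 0, "az": 0, "claw": 8.7}
    - {"tx": 0, "ty": 0, "tz": 2, "ax": 0, "ay": 0, "az": 0, "claw": 8.7}
    - {"tx": 0, "ty": 0, "tz": 1.2, "ax": 0, "ay": 0, "az": 0, "claw": 8.7}
    - {"tx": 0, "ty": 0, "tz": 0.8, "ax": 0, "ay": 0, "az": 0, "claw": 8.7}
    - {"tx": 0, "ty": 0, "tz": 0, "ax": 0, "ay": 0, "az": 0, "claw": 8}
    - {"tx": 0, "ty": 0, "tz": 0, "ax": 0, "ay": 0, "az": 0, "claw": 7}

```text
time_s: 18.55
tcp_pos: [0.6001, -0.2665, 0.0204]
ee_rot: [[0.344, -0.939, 0.001], [-0.939, -0.344, -0.0], [0.001, -0.0, -1.0]]
wrist_force: [-0.1, 0.4, 0.3]
gripper_width: 0.919
gripper_force: 0.0
```

Request:
drive_tool:
  rows:
    - {"tx": 0, "ty": 0, "tz": 0, "ax": 0, "ay": 0, "az": 0, "claw": 6}
    - {"tx": 0, "ty": 0, "tz": 0, "ax": 0, "ay": 0, "az": 0, "claw": 5}
    - {"tx": 0, "ty": 0, "tz": 0, "ax": 0, "ay": 0, "az": 0, "claw": 4.5}
    - {"tx": 0, "ty": 0, "tz": 0, "ax": 0, "ay": 0, "az": 0, "claw": 4}
    - {"tx": 0, "ty": 0, "tz": 0, "ax": 0, "ay": 0, "az": 0, "claw": 3.6}
    - {"tx": 0, "ty": 0, "tz": 0, "ax": 0, "ay": 0, "az": 0, "claw": 3.6}
    - {"tx": 0, "ty": 0, "tz": 0, "ax": 0, "ay": 0, "az": 0, "claw": 3.6}
    - {"tx": 0, "ty": 0, "tz": 0, "ax": 0, "ay": 0, "az": 0, "claw": 3.6}
    - {"tx": 0, "ty": 0, "tz": 0, "ax": 0, "ay": 0, "az": 0, "claw": 3.6}
    - {"tx": 0, "ty": 0, "tz": 0, "ax": 0, "ay": 0, "az": 0, "claw": 3.6}

```text
time_s: 19.38
tcp_pos: [0.5996, -0.2664, 0.0204]
ee_rot: [[0.343, -0.939, 0.0], [-0.939, -0.343, -0.0], [0.0, 0.0, -1.0]]
wrist_force: [-1.6, 1.1, 4.0]
gripper_width: 0.477
gripper_force: 30.0
```

Request:
drive_tool:
  rows:
    - {"tx": 0, "ty": 0, "tz": -0.5, "ax": 0, "ay": 0, "az": 0, "claw": 3.6}
    - {"tx": 0, "ty": 0, "tz": -1.5, "ax": 0, "ay": 0, "az": 0, "claw": 3.6}
    - {"tx": 0, "ty": 0, "tz": -2.5, "ax": 0, "ay": 0, "az": 0, "claw": 3.6}
    - {"tx": 0, "ty": 0, "tz": -3, "ax": 0, "ay": 0, "az": 0, "claw": 3.6}
    - {"tx": 0, "ty": 0, "tz": -2.5, "ax": 0, "ay": 0, "az": 0, "claw": 3.6}
    - {"tx": 0, "ty": 0, "tz": -2, "ax": 0, "ay": 0, "az": 0, "claw": 3.6}
    - {"tx": 0, "ty": 0, "tz": -1, "ax": 0, "ay": 0, "az": 0, "claw": 3.6}
    - {"tx": 0, "ty": 0, "tz": 0, "ax": 0, "ay": 0, "az": 0, "claw": 3.6}
    - {"tx": 0, "ty": 0, "tz": 0, "ax": 0, "ay": 0, "az": 0, "claw": 3.6}

```text
time_s: 20.13
tcp_pos: [0.5992, -0.266, 0.1493]
ee_rot: [[0.342, -0.94, -0.001], [-0.94, -0.342, 0.001], [-0.001, 0.0, -1.0]]
wrist_force: [-0.7, 0.4, -1.7]
gripper_width: 0.476
gripper_force: 30.0
```

```bash
python3 -c "
from h import *
plan(.6223,.0963,.14,-70)"
```

```text
t=20.1 tcp [ 0.5992 -0.266   0.1493] yaw -70.0 j6 30 w 0.476 | az 0.001 (0.0 rows) then tx -33.25 ty -14.56 tz 0.93 cm, len 36.3
```

Request:
drive_tool:
  rows:
    - {"tx": -1.4, "ty": -0.6, "tz": 0, "ax": 0, "ay": 0, "az": 0, "claw": 3.6}
    - {"tx": -3, "ty": -1.3, "tz": 0, "ax": 0, "ay": 0, "az": 0, "claw": 3.6}
    - {"tx": -3.6, "ty": -1.58, "tz": 0, "ax": 0, "ay": 0, "az": 0, "claw": 3.6}
    - {"tx": -3.6, "ty": -1.58, "tz": 0, "ax": 0, "ay": 0, "az": 0, "claw": 3.6}
    - {"tx": -3.6, "ty": -1.58, "tz": 0, "ax": 0, "ay": 0, "az": 0, "claw": 3.6}
    - {"tx": -3.6, "ty": -1.58, "tz": 0, "ax": 0, "ay": 0, "az": 0, "claw": 3.6}
    - {"tx": -3.6, "ty": -1.58, "tz": 0, "ax": 0, "ay": 0, "az": 0, "claw": 3.6}
    - {"tx": -3.6, "ty": -1.58, "tz": 0, "ax": 0, "ay": 0, "az": 0, "claw": 3.6}
    - {"tx": -3.6, "ty": -1.58, "tz": 0, "ax": 0, "ay": 0, "az": 0, "claw": 3.6}
    - {"tx": -2.4, "ty": -1.05, "tz": 0, "ax": 0, "ay": 0, "az": 0, "claw": 3.6}

```text
time_s: 20.97
tcp_pos: [0.6201, 0.0861, 0.1478]
ee_rot: [[0.345, -0.939, -0.003], [-0.939, -0.345, -0.001], [-0.001, 0.003, -1.0]]
wrist_force: [0.7, -0.4, -1.7]
gripper_width: 0.474
gripper_force: 30.0
```

Request:
drive_tool:
  rows:
    - {"tx": -1.2, "ty": -0.55, "tz": 0, "ax": 0, "ay": 0, "az": 0, "claw": 3.6}
    - {"tx": 0, "ty": 0, "tz": 1.5, "ax": 0, "ay": 0, "az": 0, "claw": 3.6}
    - {"tx": 0, "ty": 0, "tz": 2.5, "ax": 0, "ay": 0, "az": 0, "claw": 3.6}
    - {"tx": 0, "ty": 0, "tz": 2.5, "ax": 0, "ay": 0, "az": 0, "claw": 3.6}
    - {"tx": 0, "ty": 0, "tz": 2.5, "ax": 0, "ay": 0, "az": 0, "claw": 3.6}
    - {"tx": 0, "ty": 0, "tz": 1.5, "ax": 0, "ay": 0, "az": 0, "claw": 3.6}
    - {"tx": 0, "ty": 0, "tz": 1.0, "ax": 0, "ay": 0, "az": 0, "claw": 3.6}
    - {"tx": 0, "ty": 0, "tz": 0, "ax": 0, "ay": 0, "az": 0, "claw": 3.6}
    - {"tx": 0, "ty": 0, "tz": 0, "ax": 0, "ay": 0, "az": 0, "claw": 3.6}

```text
time_s: 21.72
tcp_pos: [0.6222, 0.0952, 0.0343]
ee_rot: [[0.343, -0.939, -0.002], [-0.939, -0.343, -0.001], [0.0, 0.002, -1.0]]
wrist_force: [0.6, -0.5, -0.7]
gripper_width: 0.476
gripper_force: 30.0
```

```bash
python3 -c "
from h import *
plan(.6223,.0963,.0244,-70)"
```

```text
t=21.7 tcp [0.6222 0.0952 0.0343] yaw -69.9 j6 -3 w 0.476 | az 0.001 (0.0 rows) then tx -0.10 ty -0.04 tz 0.99 cm, len 1.0
```

Request:
drive_tool:
  rows:
    - {"tx": -0.1, "ty": 0, "tz": 0.4, "ax": 0, "ay": 0, "az": 0, "claw": 3.6}
    - {"tx": 0, "ty": 0, "tz": 0.3, "ax": 0, "ay": 0, "az": 0, "claw": 3.6}
    - {"tx": 0, "ty": 0, "tz": 0.2, "ax": 0, "ay": 0, "az": 0, "claw": 3.6}
    - {"tx": 0, "ty": 0, "tz": 0.1, "ax": 0, "ay": 0, "az": 0, "claw": 3.6}
    - {"tx": 0, "ty": 0, "tz": 0, "ax": 0, "ay": 0, "az": 0, "claw": 3.6}
    - {"tx": 0, "ty": 0, "tz": 0, "ax": 0, "ay": 0, "az": 0, "claw": 3.6}

```text
time_s: 22.22
tcp_pos: [0.6223, 0.0965, 0.0253]
ee_rot: [[0.343, -0.939, 0.0], [-0.939, -0.343, 0.0], [0.0, -0.0, -1.0]]
wrist_force: [-0.8, -0.9, -1.2]
gripper_width: 0.472
gripper_force: 30.0
```

Request:
drive_tool:
  rows:
    - {"tx": 0, "ty": 0, "tz": 0.1, "ax": 0, "ay": 0, "az": 0, "claw": 3.6}
    - {"tx": 0, "ty": 0, "tz": 0, "ax": 0, "ay": 0, "az": 0, "claw": 3.6}
    - {"tx": 0, "ty": 0, "tz": 0, "ax": 0, "ay": 0, "az": 0, "claw": 4.4}
    - {"tx": 0, "ty": 0, "tz": 0, "ax": 0, "ay": 0, "az": 0, "claw": 5}
    - {"tx": 0, "ty": 0, "tz": 0, "ax": 0, "ay": 0, "az": 0, "claw": 6}
    - {"tx": 0, "ty": 0, "tz": 0, "ax": 0, "ay": 0, "az": 0, "claw": 7}
    - {"tx": 0, "ty": 0, "tz": 0, "ax": 0, "ay": 0, "az": 0, "claw": 7}
    - {"tx": 0, "ty": 0, "tz": -1, "ax": 0, "ay": 0, "az": 0, "claw": 7}
    - {"tx": 0, "ty": 0, "tz": -2.5, "ax": 0, "ay": 0, "az": 0, "claw": 7}
    - {"tx": 0, "ty": 0, "tz": -3.5, "ax": 0, "ay": 0, "az": 0, "claw": 7}

```text
time_s: 23.05
tcp_pos: [0.6201, 0.0957, 0.0923]
ee_rot: [[0.342, -0.94, -0.007], [-0.94, -0.342, -0.002], [-0.0, 0.007, -1.0]]
wrist_force: [-0.4, 0.3, -0.5]
gripper_width: 0.793
gripper_force: 0.0
```

Request:
drive_tool:
  rows:
    - {"tx": 0, "ty": 0, "tz": -3.5, "ax": 0, "ay": 0, "az": 0, "claw": 8.7}
    - {"tx": 0, "ty": 0, "tz": -3.5, "ax": 0, "ay": 0, "az": 0, "claw": 8.7}
    - {"tx": 0, "ty": 0, "tz": -3.5, "ax": 0, "ay": 0, "az": 0, "claw": 8.7}
    - {"tx": 0, "ty": 0, "tz": -1, "ax": 0, "ay": 0, "az": -0.117, "claw": 8.7}
    - {"tx": 0, "ty": 0, "tz": 0, "ax": 0, "ay": 0, "az": -0.117, "claw": 8.7}
    - {"tx": 0, "ty": 0, "tz": 0, "ax": 0, "ay": 0, "az": -0.117, "claw": 8.7}
    - {"tx": 0, "ty": 0, "tz": 0, "ax": 0, "ay": 0, "az": -0.117, "claw": 8.7}
    - {"tx": 0, "ty": 0, "tz": 0, "ax": 0, "ay": 0, "az": -0.117, "claw": 8.7}
    - {"tx": 0, "ty": 0, "tz": 0, "ax": 0, "ay": 0, "az": -0.099, "claw": 8.7}
    - {"tx": 0, "ty": 0, "tz": 0, "ax": 0, "ay": 0, "az": 0, "claw": 8.7}

```text
time_s: 23.88
tcp_pos: [0.6222, 0.0964, 0.21]
ee_rot: [[0.86, -0.51, 0.001], [-0.51, -0.86, 0.0], [0.001, -0.001, -1.0]]
wrist_force: [-0.2, 0.1, 0.1]
gripper_width: 0.997
gripper_force: 0.0
```

```bash
python3 -c "
from h import *
survey('w9',(.5,.0),(.74,.33))
plan(.4627,-.2517,.2,-11)"
```

```text
[0.6221618  0.09638688 0.20996527] yaw -30.657534419072533
table 0.000343357476403211
obj [251. 169.] 1256 top 0.0561 [622.7  96.7] [40.8 40.6] ang 22.3
dark [268. 152.] 219 [623.8  74. ] [41.  16.7] ang 10.1
dark [135. 202.] 151 [659.4 264.6] [ 5.4 68.8] ang 59.2
dark [148. 202.] 159 [649.5 247.3] [ 5.5 68. ] ang 59.6
dark [169. 203.] 326 [634.2 220.6] [26.5 67.2] ang 60.7
t=23.9 tcp [0.6222 0.0964 0.2098] yaw -30.9 j6 36 w 0.999 | az -0.347 (2.8 rows) then tx -9.01 ty 37.21 tz 0.98 cm, len 38.3
```

View pics/w9.png

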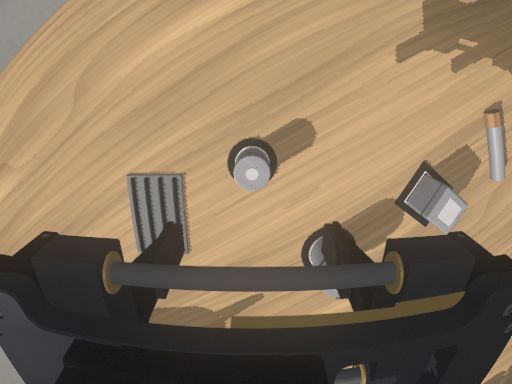

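The small tin at (251,169) stands centred on its pad, and the trivet at (158,210) lines up with the tool.

Request:
drive_tool:
  rows:
    - {"tx": 0, "ty": 0, "tz": 0, "ax": 0, "ay": 0, "az": -0.116, "claw": 8.7}
    - {"tx": 0, "ty": 0, "tz": 0, "ax": 0, "ay": 0, "az": -0.116, "claw": 8.7}
    - {"tx": 0, "ty": 0, "tz": 0, "ax": 0, "ay": 0, "az": -0.115, "claw": 8.7}
    - {"tx": -0.9, "ty": 3.7, "tz": 0, "ax": 0, "ay": 0, "az": 0, "claw": 8.7}
    - {"tx": -0.9, "ty": 3.7, "tz": 0, "ax": 0, "ay": 0, "az": 0, "claw": 8.7}
    - {"tx": -0.9, "ty": 3.7, "tz": 0, "ax": 0, "ay": 0, "az": 0, "claw": 8.7}
    - {"tx": -0.9, "ty": 3.7, "tz": 0, "ax": 0, "ay": 0, "az": 0, "claw": 8.7}
    - {"tx": -0.9, "ty": 3.7, "tz": 0, "ax": 0, "ay": 0, "az": 0, "claw": 8.7}
    - {"tx": -0.9, "ty": 3.7, "tz": 0, "ax": 0, "ay": 0, "az": 0, "claw": 8.7}
    - {"tx": -0.9, "ty": 3.7, "tz": 0, "ax": 0, "ay": 0, "az": 0, "claw": 8.7}

```text
time_s: 24.77
tcp_pos: [0.5104, -0.1475, 0.2097]
ee_rot: [[0.982, -0.191, 0.001], [-0.191, -0.982, -0.0], [0.001, -0.0, -1.0]]
wrist_force: [1.1, -0.3, 0.2]
gripper_width: 1.0
gripper_force: 0.0
```

Request:
drive_tool:
  rows:
    - {"tx": -0.9, "ty": 3.7, "tz": 0, "ax": 0, "ay": 0, "az": 0, "claw": 8.7}
    - {"tx": -0.9, "ty": 3.7, "tz": 0, "ax": 0, "ay": 0, "az": 0, "claw": 8.7}
    - {"tx": -0.9, "ty": 3.9, "tz": 0, "ax": 0, "ay": 0, "az": 0, "claw": 8.7}
    - {"tx": 0, "ty": 0, "tz": 0, "ax": 0, "ay": 0, "az": 0, "claw": 8.7}
    - {"tx": 0, "ty": 0, "tz": 0, "ax": 0, "ay": 0, "az": 0, "claw": 8.7}

```text
time_s: 25.18
tcp_pos: [0.4626, -0.2536, 0.2095]
ee_rot: [[0.981, -0.195, 0.0], [-0.195, -0.981, -0.0], [0.0, 0.0, -1.0]]
wrist_force: [-0.2, -0.2, -0.0]
gripper_width: 1.0
gripper_force: 0.0
```

```bash
python3 -c "
from h import *
survey('w10',(.38,-.33),(.6,-.2),.008)
plan(.4627,-.2517,.007,-11)"
```

```text
[ 0.46259122 -0.25364917  0.20947214] yaw -11.233665243798406
table 0.00024332227494314185
obj [251. 164.] 2059 top 0.0289 [ 462.4 -252.3] [ 23.7 111. ] ang 78.4
t=25.2 tcp [ 0.4633 -0.2526  0.2094] yaw -11.1 j6 90 w 1.000 | az -0.002 (0.0 rows) then tx -0.08 ty -0.07 tz 20.24 cm, len 20.2
```

Request:
drive_tool:
  rows:
    - {"tx": -0.1, "ty": 0, "tz": 3.5, "ax": 0, "ay": 0, "az": 0, "claw": 8.7}
    - {"tx": 0, "ty": -0.1, "tz": 3.5, "ax": 0, "ay": 0, "az": 0, "claw": 8.7}
    - {"tx": 0, "ty": 0, "tz": 3.5, "ax": 0, "ay": 0, "az": 0, "claw": 8.7}
    - {"tx": 0, "ty": 0, "tz": 3.0, "ax": 0, "ay": 0, "az": 0, "claw": 8.7}
    - {"tx": 0, "ty": 0, "tz": 2.5, "ax": 0, "ay": 0, "az": 0, "claw": 8.0}
    - {"tx": 0, "ty": 0, "tz": 2, "ax": 0, "ay": 0, "az": 0, "claw": 7}
    - {"tx": 0, "ty": 0, "tz": 1.2, "ax": 0, "ay": 0, "az": 0, "claw": 6}
    - {"tx": 0, "ty": 0, "tz": 0.7, "ax": 0, "ay": 0, "az": 0, "claw": 6}
    - {"tx": 0, "ty": 0, "tz": 0.3, "ax": 0, "ay": 0, "az": 0, "claw": 6}
    - {"tx": 0, "ty": 0, "tz": 0, "ax": 0, "ay": 0, "az": 0, "claw": 6}

```text
time_s: 26.07
tcp_pos: [0.4634, -0.25, 0.0069]
ee_rot: [[0.982, -0.188, -0.0], [-0.188, -0.982, -0.0], [-0.0, 0.0, -1.0]]
wrist_force: [0.7, -0.7, 0.0]
gripper_width: 0.707
gripper_force: 0.0
```

Request:
drive_tool:
  rows:
    - {"tx": 0, "ty": 0, "tz": 0, "ax": 0, "ay": 0, "az": 0, "claw": 5}
    - {"tx": 0, "ty": 0, "tz": 0, "ax": 0, "ay": 0, "az": 0, "claw": 4}
    - {"tx": 0, "ty": 0, "tz": 0, "ax": 0, "ay": 0, "az": 0, "claw": 3.4}
    - {"tx": 0, "ty": 0, "tz": 0, "ax": 0, "ay": 0, "az": 0, "claw": 3.0}
    - {"tx": 0, "ty": 0, "tz": 0, "ax": 0, "ay": 0, "az": 0, "claw": 2.7}
    - {"tx": 0, "ty": 0, "tz": 0, "ax": 0, "ay": 0, "az": 0, "claw": 2.3}
    - {"tx": 0, "ty": 0, "tz": 0, "ax": 0, "ay": 0, "az": 0, "claw": 2.3}
    - {"tx": 0, "ty": 0, "tz": 0, "ax": 0, "ay": 0, "az": 0, "claw": 2.3}
    - {"tx": 0, "ty": 0, "tz": 0, "ax": 0, "ay": 0, "az": 0, "claw": 2.3}
    - {"tx": 0, "ty": 0, "tz": 0, "ax": 0, "ay": 0, "az": 0, "claw": 2.3}

```text
time_s: 26.9
tcp_pos: [0.463, -0.2509, 0.0073]
ee_rot: [[0.982, -0.189, 0.0], [-0.189, -0.982, -0.0], [0.0, 0.0, -1.0]]
wrist_force: [-0.2, -0.5, 2.8]
gripper_width: 0.314
gripper_force: 30.0
```

Request:
drive_tool:
  rows:
    - {"tx": 0, "ty": 0, "tz": -0.4, "ax": 0, "ay": 0, "az": 0, "claw": 2.3}
    - {"tx": 0, "ty": 0, "tz": -1.2, "ax": 0, "ay": 0, "az": 0, "claw": 2.3}
    - {"tx": 0, "ty": 0, "tz": -2.5, "ax": 0, "ay": 0, "az": 0, "claw": 2.3}
    - {"tx": 0, "ty": 0, "tz": -3, "ax": 0, "ay": 0, "az": 0, "claw": 2.3}
    - {"tx": 0, "ty": 0, "tz": -3, "ax": 0, "ay": 0, "az": 0, "claw": 2.3}
    - {"tx": 0, "ty": 0, "tz": -3, "ax": 0, "ay": 0, "az": 0.1, "claw": 2.3}
    - {"tx": 0, "ty": 0, "tz": -2, "ax": 0, "ay": 0, "az": 0.1, "claw": 2.3}
    - {"tx": 0, "ty": 0, "tz": -1, "ax": 0, "ay": 0, "az": 0.1, "claw": 2.3}
    - {"tx": 0, "ty": 0, "tz": 0, "ax": 0, "ay": 0, "az": 0.043, "claw": 2.3}
    - {"tx": 0, "ty": 0, "tz": 0, "ax": 0, "ay": 0, "az": 0, "claw": 2.3}

```text
time_s: 27.73
tcp_pos: [0.4629, -0.2506, 0.1688]
ee_rot: [[0.861, -0.509, 0.002], [-0.509, -0.861, 0.0], [0.001, -0.001, -1.0]]
wrist_force: [-0.5, -0.4, -1.1]
gripper_width: 0.309
gripper_force: 30.0
```

```bash
python3 -c "
from h import *
plan(.6255,.248,.17,-30.7)
look('w11')"
```

```text
t=27.7 tcp [ 0.4629 -0.2506  0.1688] yaw -30.6 j6 70 w 0.309 | az 0.002 (0.0 rows) then tx -11.47 ty -51.17 tz -0.12 cm, len 52.4
```

Request:
drive_tool:
  rows:
    - {"tx": -0.4, "ty": -1.5, "tz": 0, "ax": 0, "ay": 0, "az": 0, "claw": 2.3}
    - {"tx": -0.7, "ty": -2.8, "tz": 0, "ax": 0, "ay": 0, "az": 0, "claw": 2.3}
    - {"tx": -0.9, "ty": -3.4, "tz": 0, "ax": 0, "ay": 0, "az": 0, "claw": 2.3}
    - {"tx": -0.9, "ty": -3.4, "tz": 0, "ax": 0, "ay": 0, "az": 0, "claw": 2.3}
    - {"tx": -0.9, "ty": -3.4, "tz": 0, "ax": 0, "ay": 0, "az": 0, "claw": 2.3}
    - {"tx": -0.9, "ty": -3.4, "tz": 0, "ax": 0, "ay": 0, "az": 0, "claw": 2.3}
    - {"tx": -0.9, "ty": -3.4, "tz": 0, "ax": 0, "ay": 0, "az": 0, "claw": 2.3}
    - {"tx": -0.9, "ty": -3.4, "tz": 0, "ax": 0, "ay": 0, "az": 0, "claw": 2.3}
    - {"tx": -0.9, "ty": -3.4, "tz": 0, "ax": 0, "ay": 0, "az": 0, "claw": 2.3}
    - {"tx": -0.9, "ty": -3.4, "tz": 0, "ax": 0, "ay": 0, "az": 0, "claw": 2.3}

```text
time_s: 28.62
tcp_pos: [0.5508, 0.0644, 0.167]
ee_rot: [[0.862, -0.507, -0.002], [-0.507, -0.862, -0.001], [-0.002, 0.002, -1.0]]
wrist_force: [0.9, 0.5, -0.5]
gripper_width: 0.314
gripper_force: 30.0
```

Request:
drive_tool:
  rows:
    - {"tx": -0.9, "ty": -3.4, "tz": 0, "ax": 0, "ay": 0, "az": 0, "claw": 2.3}
    - {"tx": -0.9, "ty": -3.4, "tz": 0, "ax": 0, "ay": 0, "az": 0, "claw": 2.3}
    - {"tx": -0.8, "ty": -3.2, "tz": 0, "ax": 0, "ay": 0, "az": 0, "claw": 2.3}
    - {"tx": -0.4, "ty": -1.5, "tz": 0, "ax": 0, "ay": 0, "az": 0, "claw": 2.3}
    - {"tx": 0, "ty": 0, "tz": 0, "ax": 0, "ay": 0, "az": 0, "claw": 2.3}
    - {"tx": 0, "ty": 0, "tz": 0, "ax": 0, "ay": 0, "az": 0, "claw": 2.3}

```text
time_s: 29.12
tcp_pos: [0.5832, 0.1773, 0.1667]
ee_rot: [[0.862, -0.506, -0.003], [-0.506, -0.862, -0.001], [-0.002, 0.003, -1.0]]
wrist_force: [-0.8, -0.3, -1.0]
gripper_width: 0.315
gripper_force: 30.0
```

Run:
```python
from h import *
survey('w12',(.5,.12),(.75,.36))
f=np.load('pics/w12.npz');p,R,t=f['p'],f['R'],f['t']
# whole trivet plate: low saturation
G=wray(np.stack(np.mgrid[:512,:384],-1).reshape(-1,2),.004,R,t).reshape(512,384,3).transpose(1,0,2)
g=cv2.cvtColor(p,cv2.COLOR_RGB2HSV)[...,1];m=(np.hypot(G[...,0]-.6257,G[...,1]-.2485)<.095)&(g<70)
k,L,st,ce=cv2.connectedComponentsWithStats(cv2.morphologyEx(m.astype(np.uint8),cv2.MORPH_OPEN,np.ones((3,3))));i=1+np.argmax(st[1:,4])
q=np.argwhere(L==i)[:,::-1];print('plate',ce[i],st[i],cv2.minAreaRect((wray(q,.004,R,t)[:,:2]*1000).astype(np.float32)))
plan(.6255,.248,.17,-30.7)
```

```text
[0.58319394 0.17734543 0.1666582 ] yaw -30.42073067259842
table 0.0005491004935659072
obj [253. 186.] 3953 top 0.1880 [614.8 158.1] [23.4 38. ] ang 60.5
dark [171. 165.] 225 [630.5 257.1] [  3.5 112.3] ang 59.5
dark [188. 170.] 267 [620.4 240.5] [  4.4 111.2] ang 59.6
dark [154. 150.] 131 [655.1 265. ] [ 3.8 77.5] ang 61.0
dark [205. 174.] 229 [608.5 223.9] [  3.4 107. ] ang 59.3
plate [180.36377246 168.09356287] [ 144  118   72  102 6680] ((626.066650390625, 248.8263397216797), (80.44772338867188, 120.34940338134766), 59.14588928222656)
t=29.2 tcp [0.5831 0.1764 0.167 ] yaw -30.5 j6 27 w 0.313 | az 0.004 (0.0 rows) then tx -0.01 ty -8.32 tz -0.30 cm, len 8.3
```

View pics/w12.png

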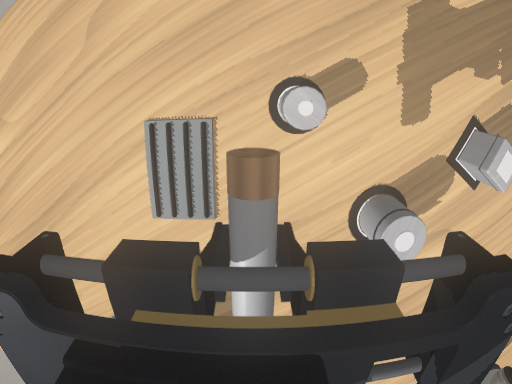

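The trivet at (180,168) measures 80.4 by 120.3 mm and is parallel to the held tube at (253,215). Everything placed so far is still standing on its pad.

Request:
drive_tool:
  rows:
    - {"tx": 0, "ty": -1.4, "tz": 0, "ax": 0, "ay": 0, "az": 0.005, "claw": 2.3}
    - {"tx": 0, "ty": -2.5, "tz": 0, "ax": 0, "ay": 0, "az": 0, "claw": 2.3}
    - {"tx": 0, "ty": -2.5, "tz": 0, "ax": 0, "ay": 0, "az": 0, "claw": 2.3}
    - {"tx": 0, "ty": -1.4, "tz": 0, "ax": 0, "ay": 0, "az": 0, "claw": 2.3}
    - {"tx": 0, "ty": -0.6, "tz": 1, "ax": 0, "ay": 0, "az": 0, "claw": 2.3}
    - {"tx": 0, "ty": 0, "tz": 2.5, "ax": 0, "ay": 0, "az": 0, "claw": 2.3}
    - {"tx": 0, "ty": 0, "tz": 3, "ax": 0, "ay": 0, "az": 0, "claw": 2.3}
    - {"tx": 0, "ty": 0, "tz": 2, "ax": 0, "ay": 0, "az": 0, "claw": 2.3}
    - {"tx": 0, "ty": 0, "tz": 0, "ax": 0, "ay": 0, "az": 0, "claw": 2.3}
    - {"tx": 0, "ty": 0, "tz": 0, "ax": 0, "ay": 0, "az": 0, "claw": 2.3}

```text
time_s: 30.0
tcp_pos: [0.6259, 0.2472, 0.0817]
ee_rot: [[0.858, -0.513, -0.003], [-0.513, -0.858, -0.003], [-0.001, 0.004, -1.0]]
wrist_force: [1.9, 0.8, -0.4]
gripper_width: 0.311
gripper_force: 30.0
```

```bash
python3 -c "
from h import *
plan(.626,.2486,.012,-30.8)"
```

```text
t=30.0 tcp [0.6259 0.2472 0.0817] yaw -30.9 j6 24 w 0.311 | az -0.001 (0.0 rows) then tx -0.07 ty -0.12 tz 6.97 cm, len 7.0
```

Request:
drive_tool:
  rows:
    - {"tx": 0, "ty": -0.1, "tz": 1.5, "ax": 0, "ay": 0, "az": 0, "claw": 2.3}
    - {"tx": 0, "ty": 0, "tz": 1.8, "ax": 0, "ay": 0, "az": 0, "claw": 2.3}
    - {"tx": 0, "ty": 0, "tz": 1.3, "ax": 0, "ay": 0, "az": 0, "claw": 2.3}
    - {"tx": 0, "ty": 0, "tz": 0.8, "ax": 0, "ay": 0, "az": 0, "claw": 2.3}
    - {"tx": 0, "ty": 0, "tz": 0.6, "ax": 0, "ay": 0, "az": 0, "claw": 2.3}
    - {"tx": 0, "ty": 0, "tz": 0.4, "ax": 0, "ay": 0, "az": 0, "claw": 2.3}
    - {"tx": 0, "ty": 0, "tz": 0.2, "ax": 0, "ay": 0, "az": 0, "claw": 2.3}
    - {"tx": 0, "ty": 0, "tz": 0, "ax": 0, "ay": 0, "az": 0, "claw": 2.3}
    - {"tx": 0, "ty": 0, "tz": 0, "ax": 0, "ay": 0, "az": 0, "claw": 2.3}

```text
time_s: 30.75
tcp_pos: [0.6279, 0.2503, 0.0178]
ee_rot: [[0.859, -0.512, 0.001], [-0.512, -0.859, 0.001], [0.001, -0.001, -1.0]]
wrist_force: [0.2, -0.5, -1.0]
gripper_width: 0.31
gripper_force: 30.0
```

```bash
python3 -c "
from h import *
plan(.626,.2486,.012,-30.8)
print(sense()['wrist_force'])"
```

```text
t=30.8 tcp [0.6279 0.2503 0.0178] yaw -30.8 j6 24 w 0.310 | az 0.000 (0.0 rows) then tx -0.07 ty 0.24 tz 0.58 cm, len 0.6
[ 0.24422818 -0.53257759 -0.99662074]
```

Request:
drive_tool:
  rows:
    - {"tx": 0, "ty": 0.2, "tz": 0, "ax": 0, "ay": 0, "az": 0, "claw": 2.3}
    - {"tx": 0, "ty": 0, "tz": 0.2, "ax": 0, "ay": 0, "az": 0, "claw": 2.3}
    - {"tx": 0, "ty": 0, "tz": 0.2, "ax": 0, "ay": 0, "az": 0, "claw": 2.3}
    - {"tx": 0, "ty": 0, "tz": 0.1, "ax": 0, "ay": 0, "az": 0, "claw": 2.3}
    - {"tx": 0, "ty": 0, "tz": 0, "ax": 0, "ay": 0, "az": 0, "claw": 2.3}
    - {"tx": 0, "ty": 0, "tz": 0, "ax": 0, "ay": 0, "az": 0, "claw": 2.3}
    - {"tx": 0, "ty": 0, "tz": 0, "ax": 0, "ay": 0, "az": 0, "claw": 2.3}

```text
time_s: 31.33
tcp_pos: [0.6269, 0.2487, 0.0126]
ee_rot: [[0.859, -0.512, 0.001], [-0.512, -0.859, 0.001], [0.001, -0.001, -1.0]]
wrist_force: [-0.2, 1.1, 1.9]
gripper_width: 0.312
gripper_force: 30.0
```

Request:
drive_tool:
  rows:
    - {"tx": 0, "ty": 0, "tz": 0.03, "ax": 0, "ay": 0, "az": 0, "claw": 2.3}
    - {"tx": 0, "ty": 0, "tz": 0, "ax": 0, "ay": 0, "az": 0, "claw": 2.8}
    - {"tx": 0, "ty": 0, "tz": 0, "ax": 0, "ay": 0, "az": 0, "claw": 3.2}
    - {"tx": 0, "ty": 0, "tz": 0, "ax": 0, "ay": 0, "az": 0, "claw": 3.8}
    - {"tx": 0, "ty": 0, "tz": 0, "ax": 0, "ay": 0, "az": 0, "claw": 4.5}
    - {"tx": 0, "ty": 0, "tz": 0, "ax": 0, "ay": 0, "az": 0, "claw": 5}
    - {"tx": 0, "ty": 0, "tz": 0, "ax": 0, "ay": 0, "az": 0, "claw": 5}
    - {"tx": 0, "ty": 0, "tz": -0.5, "ax": 0, "ay": 0, "az": 0, "claw": 5}
    - {"tx": 0, "ty": 0, "tz": -1.5, "ax": 0, "ay": 0, "az": 0, "claw": 5}
    - {"tx": 0, "ty": 0, "tz": -3, "ax": 0, "ay": 0, "az": 0, "claw": 5}

```text
time_s: 32.17
tcp_pos: [0.6238, 0.2469, 0.0583]
ee_rot: [[0.858, -0.513, -0.008], [-0.513, -0.858, -0.004], [-0.005, 0.008, -1.0]]
wrist_force: [0.8, 0.3, -0.7]
gripper_width: 0.572
gripper_force: 0.0
```

Request:
drive_tool:
  rows:
    - {"tx": 0, "ty": 0, "tz": -3.5, "ax": 0, "ay": 0, "az": 0, "claw": 8.7}
    - {"tx": 0, "ty": 0, "tz": -3.5, "ax": 0, "ay": 0, "az": 0, "claw": 8.7}
    - {"tx": 0, "ty": 0, "tz": -3.5, "ax": 0, "ay": 0, "az": 0, "claw": 8.7}
    - {"tx": 0, "ty": 0, "tz": -3.5, "ax": 0, "ay": 0, "az": 0, "claw": 8.7}
    - {"tx": 0, "ty": 2, "tz": -2, "ax": 0, "ay": 0, "az": 0, "claw": 8.7}
    - {"tx": 0, "ty": 3, "tz": 0, "ax": 0, "ay": 0, "az": 0, "claw": 8.7}
    - {"tx": 0, "ty": 3, "tz": 0, "ax": 0, "ay": 0, "az": 0, "claw": 8.7}
    - {"tx": 0, "ty": 0, "tz": 0, "ax": 0, "ay": 0, "az": 0, "claw": 8.7}
    - {"tx": 0, "ty": 0, "tz": 0, "ax": 0, "ay": 0, "az": 0, "claw": 8.7}

```text
time_s: 32.92
tcp_pos: [0.5848, 0.1785, 0.2229]
ee_rot: [[0.858, -0.513, 0.001], [-0.513, -0.858, 0.001], [0.001, -0.001, -1.0]]
wrist_force: [0.6, -0.7, 0.6]
gripper_width: 0.997
gripper_force: 0.0
```

```bash
python3 -c "
from h import *
survey('w13',(.38,-.2),(.74,.36))"
```

```text
[0.58484992 0.17849256 0.22290517] yaw -30.88634572911514
table 0.0003263021185718751
obj [296. 106.] 1149 top 0.0560 [621.8  97.7] [40.9 41. ] ang 16.5
obj [189. 163.] 1874 top 0.0336 [627.1 248.2] [ 23.8 110.7] ang 59.1
obj [468. 150.] 1903 top 0.0709 [ 452.8 -100.1] [52.  52.3] ang 28.5
obj [377. 206.] 1890 top 0.0763 [462.5  60.2] [60.3 37.1] ang 57.4
dark [303.  87.] 83 [634.  72.] [27.7  8.4] ang 39.8
dark [213. 155.] 279 [615.3 220.9] [  5.5 101.7] ang 58.7
dark [169. 153.] 197 [641.5 274.1] [  4.8 110.1] ang 60.1
dark [440. 161.] 121 [443.  -69.6] [63.5  8.5] ang 27.5
dark [380. 181.] 130 [465.7  35.1] [42.1 11.2] ang 33.7
```

View pics/w13.png

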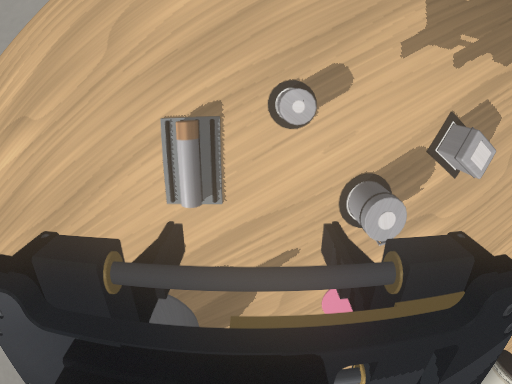

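The tube at (189,163) lies in the middle groove, about 1 mm from the trivet's centre with its top at the right height. The canister (377,206), square tin (466,150) and small tin (296,106) all stand on their pads, and the arm is clear.

```bash
python3 -c "
from station import *
print(finish_job())"
```

```text
the job is handed in; nothing more can be done
None
```

The job is handed in: the canister, small tin and square tin stand upright within about 2 mm of their pad centres, the tube rests in the trivet's middle groove about 1 mm off centre, and I kept the arm clear of the kettle and mug throughout; the hand-in returned no verdict.

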